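# Charge the shaker dish with mixing balls under a latched stop

## Robot

A 6-joint arm with a two-finger parallel gripper is mounted at the origin on the work surface. World frame = base frame: x ahead of the robot, y to its left, z up, the work surface at z = 0. Lengths are in m, angles in rad, forces in N, time in s.
With the tool pointing down it reaches from about 0.35 to 0.875 m from the base axis. Payload 4.2 kg.
Tool frame: the origin (TCP) lies on the centre line of the jaws, within the pads' length; the fingertips stand 22 mm ahead of it and the grasp point (between the pads) lies 3 mm ahead of it; z points along the fingers, y is the line along which they close (so a half turn about z gives the same grasp; the last joint's range is limited). The gripper opens to 85 mm and grips with 20 to 120 N. Pads are 22 mm wide; open, the fingers measure 114 mm over their backs; the gripper's body (76 mm by 85 mm) begins 54 mm behind the grasp point. The pads swing forward as they close: fully open they stand 13 mm farther back than shut.
Start: joints at [1.386, 0.385, 0.008, 0, -1.194, -0.259], TCP at [0.268, 0.564, 0.253] pointing down, gripper open.
Joint ranges: [-3.14, 3.14], [-1.21, 2.06], [-1.07, 1.41], [-3.16, 2.05], [-2.99, -0.16], [-3.1, 3.1]. Speed limits (rad/s): [2.79, 2.79, 3.14, 3.14, 3.14, 3.14].

## Interface

Orientations are given as a unit quaternion [w, x, y, z].
In Python, from cell import get_obs, read_camera, finish_job gives the robot as it stands.
- The arm moves only by the tool drive_tool, never from a script. Its argument "motion" is a list of rows, each a list of 2 entries, a list of its own where there are three numbers: the shift along the world's x, y, z normalised to -1 to 1, where 1 is 0.6 m, then the turn, a rotation vector about the world's x, y, z normalised to -1 to 1, where 1 is pi rad. In form: [[[dx, dy, dz], [rx, ry, rz]], ...]. A call has 1 to 10 rows; each row shifts and turns the commanded pose from where the row before left it; what a row does not reach is not made up. A row lasts 1/12 s, in which the tool goes at most 41.7 mm and 7.16 degrees, less where a joint would pass 70% of its speed; a pose out of reach is approached as far as the arm can. A call with a number of a shift or a turn outside -1 to 1 is refused whole. A call with a gripper value outside its range is refused whole. "gripper" is the opening, from -1 (shut) to 1 (fully open), set as the call begins (left out, the last holds). The fingers move at their own pace and stop on an object; "grip_force" is the grip in N (left out, the last holds). Time passes only in rows, so rows that do not move let the fingers close. It gives the time, the measured TCP pose, the force, the opening and the grip force at its end, in the units of the state.
- get_obs(): the state, without advancing time (a new reading comes with each control period).
- read_camera(name): name is "scene" or "top"; returns a dict with "img" (384x512x3 uint8, red, green, blue), "camera_matrix" (3x3 intrinsics, pixels), "k1" (the pictures are not rectified: a ray, as slopes to the right and down, at radius r is drawn at 1 + k1 r^2 times it, then the intrinsics apply), "rvec" (rotation vector, rad) and "tvec" (3), from world to camera coordinates, as OpenCV has them. Camera axes: x right, y down, z forward; pixel columns grow to the right and rows downward; lengths in m; the calibration is good to about 2 mm. A picture is of the moment at which its call begins. There is no depth.
- finish_job(): hands the job in; it is judged then, once.
The state is a dict: "t": time; "qpos": joint angles; "dq": joint speeds; "effort": joint torques, N m; "tool_pos": TCP position; "eef_rot": TCP orientation; "force": force on the tool from outside, world axes, zero at the start; "moment": the same for the moment, N m; "grip_width": opening from 0.0 (shut) to 1.0 (fully open); "grasp_force": force on a finger pad.
Only numpy, scipy, OpenCV 4.12 (cv2) and the standard library are available. Lean on these libraries where they do the work, as an engineer would, in place of code of your own. Each camera call takes 0.05 s, during which the arm holds its last target. There are 200 camera calls.

## Task

Before loading, make the shaker safe by pressing the red mushroom stop button fully down so that it stays down. Then use the scoop to move every orange mixing ball from the blue tub into the dark dish on the shaker, never touching a ball with the fingers, and lay the scoop upright back on its green mat with its whole bowl on the mat. Last of all, twist the stop button clockwise so that it comes fully up again; leave the bottles and glassware around as they stand.

Things in the scene. Friction and masses are not known exactly. Their poses are not given: they have to be found in the camera images.
- stop_press (a joint): How far the red mushroom stop button is pressed: 0 (up) to 0.008 m (fully down). About 5 N moves it; it stays where it is left. Turning its head clockwise seen from above (0.8 rad at most; not the other way from rest) lifts a pressed head steadily by a cam, fully up at about 0.78 rad. Let go, the head slowly springs back in angle but stays up.
- stop_top (a point): Centre of the flat top of the red mushroom head, 94 mm above the table when up, 86 mm when down; z up. Head 42 mm across, 24 mm tall; its vertical sides for gripping run from 4 to 20 mm below this point. It stands on a yellow box 90 x 90 mm, 44 mm high (black collar to 48 mm).
- tub: Blue open tub, white floor, fixed. Inside 63 mm wide, walls 6 mm, rim 62 mm above the table. Origin: on the table under its middle; x along its length. Floor 8 mm above the table from x = -100 to +12 mm, then rising 8 degrees to the upright wall at x = +130. At x = -100 (end nearer the robot, where the balls gather) the end wall leans outward 35 degrees, to x = -138 at the rim.
- tub_end (a point): Middle of the bottom edge of the tub's leaning -x end wall, inside, on the floor, 8 mm above the table; axes as the tub's (x points along the tub, away from this end).
- shaker: White shaker, 200 x 200 mm, fixed to the table, with a steel top plate 56 mm high that carries the dark steel dish in its middle. Origin: centre of its underside.
- dish_in (a point): Centre of the inner floor of the dish, 61 mm above the table. The dish is a fixed round dish, inside radius 60 mm at the floor and 66 mm at the rim, rim 111 mm above the table.
- mat: Green mat, fixed, 170 x 110 x 4 mm; origin at the centre of its underside, x along its length. The scoop lies on it at the start, its mouth towards the mat's -x end.
- scoop: Steel scoop, loose, 0.12-0.2 kg. Origin: centre of the underside of its bowl; z up; open mouth faces -x. Bowl x -33 (lip) to +33 mm, 55 mm wide (51 inside), side (from x = -20) and rear walls 38 mm high, floor 2 mm thick, flat to the lip. A post at x 33 to 43 mm carries the blue handle: a straight bar along x from -10 to +100 mm, 18 mm wide in y, 78 to 98 mm above the underside.
- scoop_grip (a point): Grip point in the middle of the scoop's blue handle bar: x = +45, z = +88 mm in the scoop's frame; axes as the scoop's.
- ball0: Orange ceramic mixing ball, 24 mm diameter, 22 g, glazed and slippery, soon stops rolling; origin at its centre. Starts in the tub; 5 to 8 of the eight are present.
- ball1: Orange ceramic mixing ball, 24 mm diameter, 22 g, glazed and slippery, soon stops rolling; origin at its centre. Starts in the tub; 5 to 8 of the eight are present.
- ball2: Orange ceramic mixing ball, 24 mm diameter, 22 g, glazed and slippery, soon stops rolling; origin at its centre. Starts in the tub; 5 to 8 of the eight are present.
- ball3: Orange ceramic mixing ball, 24 mm diameter, 22 g, glazed and slippery, soon stops rolling; origin at its centre. Starts in the tub; 5 to 8 of the eight are present.
- ball4: Orange ceramic mixing ball, 24 mm diameter, 22 g, glazed and slippery, soon stops rolling; origin at its centre. Starts in the tub; 5 to 8 of the eight are present.
- ball5: Orange ceramic mixing ball, 24 mm diameter, 22 g, glazed and slippery, soon stops rolling; origin at its centre. Starts in the tub; 5 to 8 of the eight are present.
- ball6: Orange ceramic mixing ball, 24 mm diameter, 22 g, glazed and slippery, soon stops rolling; origin at its centre. Starts in the tub; 5 to 8 of the eight are present.
- ball7: Orange ceramic mixing ball, 24 mm diameter, 22 g, glazed and slippery, soon stops rolling; origin at its centre. Starts in the tub; 5 to 8 of the eight are present.
- jar: Small amber jar with blue cap, 40 mm across, 50 mm tall; bystander, origin at its underside.
- vial: Small clear bottle with white cap, 32 mm across, 60 mm tall; bystander, origin at its underside.
- beaker: Glass beaker, 70 mm across, 90 mm tall; bystander, origin at its underside.
- amber: Amber bottle, 90 mm across, 170 mm tall; bystander, origin at its underside.
- reagent: Clear bottle with white cap, 90 mm across, 170 mm tall; bystander, origin at its underside.

How it is judged:
On the way, in this order (a step that is already met when the one before it is completed fails the run):
1. the stop button is pressed fully down (value of joint stop_press above 0.007 m), for 0.2 s.
2. a ball is carried in the scoop, clear of the tub, the stop still down (((x of ball0 in the frame of scoop between -0.033 and 0.033 m and y of ball0 in the frame of scoop between -0.028 and 0.028 m and z of ball0 in the frame of scoop between 0 and 0.05 m and height (world z) of ball0 above 0.1 m) or (x of ball1 in the frame of scoop between -0.033 and 0.033 m and y of ball1 in the frame of scoop between -0.028 and 0.028 m and z of ball1 in the frame of scoop between 0 and 0.05 m and height (world z) of ball1 above 0.1 m) or (x of ball2 in the frame of scoop between -0.033 and 0.033 m and y of ball2 in the frame of scoop between -0.028 and 0.028 m and z of ball2 in the frame of scoop between 0 and 0.05 m and height (world z) of ball2 above 0.1 m) or (x of ball3 in the frame of scoop between -0.033 and 0.033 m and y of ball3 in the frame of scoop between -0.028 and 0.028 m and z of ball3 in the frame of scoop between 0 and 0.05 m and height (world z) of ball3 above 0.1 m) or (x of ball4 in the frame of scoop between -0.033 and 0.033 m and y of ball4 in the frame of scoop between -0.028 and 0.028 m and z of ball4 in the frame of scoop between 0 and 0.05 m and height (world z) of ball4 above 0.1 m) or (x of ball5 in the frame of scoop between -0.033 and 0.033 m and y of ball5 in the frame of scoop between -0.028 and 0.028 m and z of ball5 in the frame of scoop between 0 and 0.05 m and height (world z) of ball5 above 0.1 m) or (x of ball6 in the frame of scoop between -0.033 and 0.033 m and y of ball6 in the frame of scoop between -0.028 and 0.028 m and z of ball6 in the frame of scoop between 0 and 0.05 m and height (world z) of ball6 above 0.1 m) or (x of ball7 in the frame of scoop between -0.033 and 0.033 m and y of ball7 in the frame of scoop between -0.028 and 0.028 m and z of ball7 in the frame of scoop between 0 and 0.05 m and height (world z) of ball7 above 0.1 m)) and value of joint stop_press above 0.006 m), for 0.2 s.
3. every ball lies in the dish, the stop still down (horizontal distance between each of ball0, ball1, ball2, ball3, ball4, ball5, ball6, ball7 and dish_in below 0.062 m and z of ball0 in the frame of dish_in between 0 and 0.05 m and z of ball1 in the frame of dish_in between 0 and 0.05 m and z of ball2 in the frame of dish_in between 0 and 0.05 m and z of ball3 in the frame of dish_in between 0 and 0.05 m and z of ball4 in the frame of dish_in between 0 and 0.05 m and z of ball5 in the frame of dish_in between 0 and 0.05 m and z of ball6 in the frame of dish_in between 0 and 0.05 m and z of ball7 in the frame of dish_in between 0 and 0.05 m and value of joint stop_press above 0.006 m), for 0.2 s.
4. the scoop lies upright on its mat, let go, the stop still down (x of scoop in the frame of mat between -0.06 and 0.06 m and y of scoop in the frame of mat between -0.035 and 0.035 m and angle between scoop's own z axis and vertical below 0.12 rad and height (world z) of scoop below 0.012 m and linear speed of scoop below 0.05 m/s and value of joint stop_press above 0.006 m and contact force between the fingers and scoop below 0.1 N), for 0.2 s.
5. the stop button is up again (value of joint stop_press below 0.0015 m), for 0.2 s.
At the end, for the whole second after the job is handed in: Every ball lies in the dish (within 62 mm of its axis, centre under 50 mm above its floor); the scoop stands still and upright (within 0.12 rad) on the mat, the centre of its bowl within 60 mm along and 35 mm across of the mat's centre; the stop button is up to within 1.5 mm (horizontal distance between each of ball0, ball1, ball2, ball3, ball4, ball5, ball6, ball7 and dish_in below 0.062 m and z of ball0 in the frame of dish_in between 0 and 0.05 m and z of ball1 in the frame of dish_in between 0 and 0.05 m and z of ball2 in the frame of dish_in between 0 and 0.05 m and z of ball3 in the frame of dish_in between 0 and 0.05 m and z of ball4 in the frame of dish_in between 0 and 0.05 m and z of ball5 in the frame of dish_in between 0 and 0.05 m and z of ball6 in the frame of dish_in between 0 and 0.05 m and z of ball7 in the frame of dish_in between 0 and 0.05 m and x of scoop in the frame of mat between -0.06 and 0.06 m and y of scoop in the frame of mat between -0.035 and 0.035 m and angle between scoop's own z axis and vertical below 0.12 rad and height (world z) of scoop below 0.012 m and linear speed of scoop below 0.05 m/s and value of joint stop_press below 0.0015 m); the robot touches nothing.
It fails at once if a ball is touched with the fingers (contact force between the fingers and ball0 above 0.3 N or contact force between the fingers and ball1 above 0.3 N or contact force between the fingers and ball2 above 0.3 N or contact force between the fingers and ball3 above 0.3 N or contact force between the fingers and ball4 above 0.3 N or contact force between the fingers and ball5 above 0.3 N or contact force between the fingers and ball6 above 0.3 N or contact force between the fingers and ball7 above 0.3 N).
It fails at once if a bottle, jar, vial or beaker is pushed more than 30 mm or tipped (distance of any of jar, vial, beaker, amber, reagent from where it was at the start of the episode above 0.03 m or angle between any of jar, vial, beaker, amber, reagent's own z axis and vertical above 0.5 rad).
Of ball0, ball1, ball2, ball3, ball4, ball5, ball6, ball7 only 5 to 8 are there at a start; the rules pass over those that are not, and their reading is None.
At some moment in a run one of scoop may be knocked a few centimetres aside while the robot is not near it.
It also fails if it takes over 210 s, if anything falls off the work surface, if the arm or the gripper's body presses on something with over 40 N, if the wrist force passes 120 N, or if a joint passes its speed limit or range.

## Working session

There is one attempt and no reset: what is moved stays moved. The work goes in short steps, Python scripts to look and compute and a tool call to move; the robot and the scene stay as the last step left them, time stands still between calls to the robot, and variables do not carry over. Pictures are saved under pics/ and viewed, at most 14 in all, crops included, and the job is handed in when it is done.

Besides the shell and the picture viewer there is one more tool, called after "Call:" by a JSON object that holds its "fn" and its "kwargs". drive_tool: Moves the arm, as the interface text tells. Scaled input: -1 to 1 covers 0.6 m each way for a shift and pi rad each way for a turn. Its arguments: {"type":"object","properties":{"motion":{"type":"array","items":{"type":"array"}},"gripper":{"type":"number"},"grip_force":{"type":"number"}},"required":["motion"]}

```bash
mkdir -p pics; ls
cat > h.py <<'E'
import numpy as np, cv2
from cell import get_obs, read_camera, finish_job
def snap(n,f=None):
    c=read_camera(n)
    if f: cv2.imwrite('pics/'+f, c['img'][:,:,::-1])
    return c
def ray(c,uv):
    K=c['camera_matrix'];D=np.array([c['k1'],0,0,0,0],float)
    p=cv2.undistortPoints(np.array(uv,float).reshape(-1,1,2),K,D).reshape(-1,2)
    R=cv2.Rodrigues(np.array(c['rvec'],float))[0];t=np.array(c['tvec'],float)
    d=np.c_[p,np.ones(len(p))]@R
    return -R.T@t,d
def onz(c,uv,z):
    o,d=ray(c,uv); return o+d*((z-o[2])/d[:,2])[:,None]
def proj(c,P):
    return cv2.projectPoints(np.array(P,float).reshape(-1,1,3),np.array(c['rvec'],float),np.array(c['tvec'],float),c['camera_matrix'],np.array([c['k1'],0,0,0,0],float))[0].reshape(-1,2)
def tri(c1,u1,c2,u2):
    o1,d1=ray(c1,u1);o2,d2=ray(c2,u2);d1=d1[0];d2=d2[0]
    s=np.linalg.lstsq(np.c_[d1,-d2],o2-o1,rcond=None)[0]
    a=o1+d1*s[0];b=o2+d2*s[1];return (a+b)/2,np.linalg.norm(a-b)
E
python3 - <<'E'
from h import *
a=snap('scene','s0.png');b=snap('top','t0.png')
for c in(a,b):
    print(c['camera_matrix'].tolist(),c['k1'],c['rvec'],c['tvec'],ray(c,[[256,192]])[0])
print(get_obs())
E
```

```text
pics
[[475.34710360678474, 0.0, 255.31501830733473], [0.0, 475.34710360678474, 192.08480986049344], [0.0, 0.0, 1.0]] 0.038217542024588005 [ 1.24367805  2.17604749 -1.05818635] [ 0.27739318 -0.25413775  1.62693768] [1.3647167  0.50509078 0.81907925]
[[471.74856571401716, 0.0, 266.8603222724024], [0.0, 471.74856571401716, 185.99514774670922], [0.0, 0.0, 1.0]] 0.05049443031120581 [ 2.16718408 -2.10716594  0.17270547] [-0.02550376  0.58774844  1.0752953 ] [ 0.40799166 -0.01150706  1.15575475]
{'t': 0.1, 'qpos': array([ 1.38560707e+00,  3.85477162e-01,  6.76421950e-03, -4.27974365e-04,
       -1.19395911e+00, -2.58609598e-01]), 'dq': array([ 0.00046801, -0.00104694,  0.00306219,  0.00220869, -0.00011652,
        0.00067155]), 'effort': array([-1.31815577e-03, -3.93319452e+01,  1.88931245e+01,  4.19801161e+00,
       -2.60523171e-03,  3.07774243e-06]), 'tool_pos': array([0.26813398, 0.56404469, 0.25233414]), 'eef_rot': array([ 9.44530073e-04,  9.75463355e-01, -2.20159769e-01, -1.64343086e-04]), 'force': array([ 0.15081936, -0.64660525,  0.24439257]), 'moment': array([-0.0507334 ,  0.00852099,  0.00946606]), 'grasp_force': 0.0, 'grip_width': 1.0006706740993299}
```

Run:
```python
import cv2
for n in 'st':
    im=cv2.imread(f'pics/{n}0.png'); cv2.imwrite(f'pics/{n}0b.png',cv2.resize(im,(768,576),interpolation=cv2.INTER_CUBIC))
```

```text
(no output)
```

View pics/s0b.png

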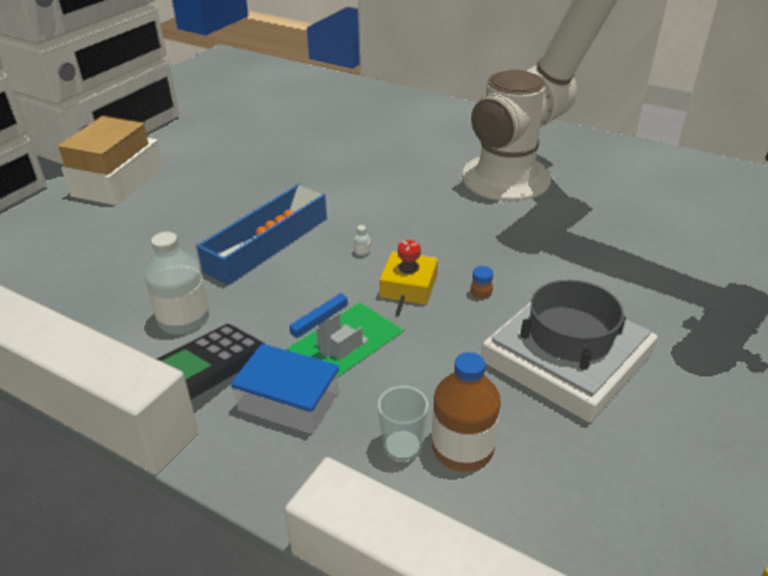

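View pics/t0b.png

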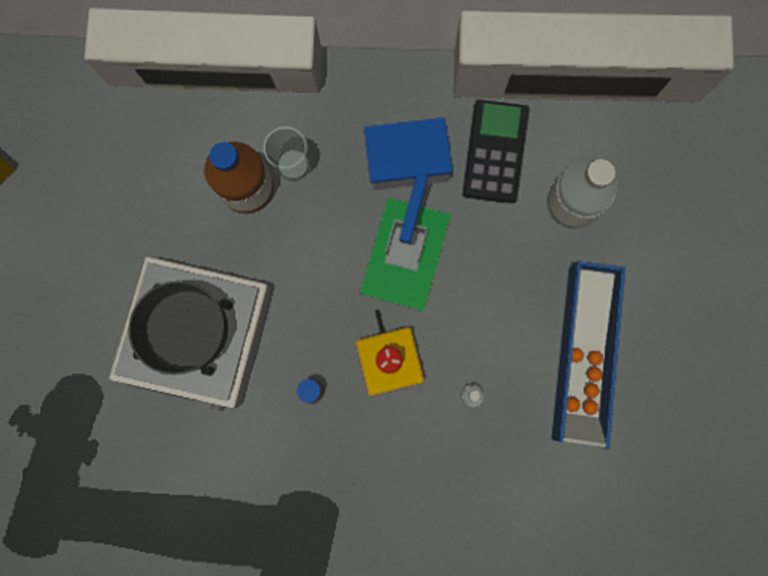

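The pictures show the following (768-wide pixels). In the top view: six balls at about (576–596, 355–407) in the tub, whose near end is at (582,445). The button is at (389,359), the scoop handle runs (420,178)→(406,240) on the mat, and the dish is at (180,328). The scene view shows the same layout.

```bash
cat > meas.py <<'E'
from h import *
def masks(c):
    h=cv2.cvtColor(c['img'],cv2.COLOR_RGB2HSV);H,S,V=[h[...,i].astype(int) for i in range(3)]
    return dict(red=((H<6)|(H>172))&(S>170)&(V>90),orange=(H>=6)&(H<16)&(S>170)&(V>150),blue=(H>104)&(H<118)&(S>150)&(V>60),
      green=(H>55)&(H<75)&(S>150)&(V>80),yellow=(H>20)&(H<30)&(S>180)&(V>100))
def comps(m,amin=15):
    n,l,s,ce=cv2.connectedComponentsWithStats(m.astype(np.uint8))
    return [(s[i,4],ce[i],l==i) for i in range(1,n) if s[i,4]>=amin]
def quad(m):
    ct=max(cv2.findContours(m.astype(np.uint8),cv2.RETR_EXTERNAL,cv2.CHAIN_APPROX_NONE)[0],key=cv2.contourArea)
    hull=cv2.convexHull(ct)
    for e in np.arange(1,15,.5):
        p=cv2.approxPolyDP(hull,e,True)
        if len(p)<=4: return p.reshape(-1,2)
E
python3 - <<'E'
from meas import *
np.set_printoptions(precision=4,suppress=True)
for n in('scene','top'):
    c=snap(n);m=masks(c);print('==',n)
    for k,z in dict(red=.094,orange=.02,blue=.062,green=.004,yellow=.044).items():
        for a,ce,mm in comps(m[k],8 if k=='orange' else 25):
            q=quad(mm)
            print(k,a,ce.round(1),'onz',onz(c,[ce],z)[0][:2], 'quad' if k in('blue','green','yellow') else '', q.tolist() if k in('blue','green','yellow') else '', onz(c,q,z)[:,:2].round(3).tolist() if k in('blue','green') else '')
E
```

```text
== scene
red 113 [272.6 166.8] onz [0.4751 0.0149]   
orange 9 [185.4 145.1] onz [ 0.4177 -0.3244]   
orange 15 [176.4 151.4] onz [ 0.4593 -0.3269]   
blue 863 [138.2   9. ] onz [-0.3983 -1.2316] quad [[163, 0], [137, 22], [118, 16], [116, 0]] [[-0.569, -1.216], [-0.255, -1.111], [-0.272, -1.245], [-0.449, -1.427]]
blue 941 [223.3  25.7] onz [-0.4108 -0.7368] quad [[237, 7], [238, 41], [207, 38], [206, 19]] [[-0.661, -0.823], [-0.288, -0.58], [-0.252, -0.714], [-0.445, -0.857]]
blue 220 [157.6 156.6] onz [ 0.5543 -0.3127] quad [[191, 128], [192, 145], [150, 174], [133, 168]] [[0.382, -0.325], [0.457, -0.264], [0.629, -0.276], [0.631, -0.335]]
blue 103 [321.6 182.3] onz [0.4332 0.1384] quad [[325, 178], [327, 184], [321, 188], [316, 179]] [[0.412, 0.138], [0.433, 0.154], [0.456, 0.147], [0.427, 0.12]]
blue 353 [211.7 209.8] onz [ 0.6675 -0.0474] quad [[230, 198], [212, 215], [194, 221], [194, 216]] [[0.607, -0.034], [0.683, -0.036], [0.722, -0.061], [0.708, -0.071]]
blue 1872 [189.6 250.8] onz [ 0.8065 -0.0099] quad [[154, 255], [174, 229], [224, 244], [207, 273]] [[0.856, -0.07], [0.
[... 1038 characters left out ...]
6, 95], [157, 101], [150, 113], [140, 105]] [[0.8, 0.288], [0.786, 0.261], [0.755, 0.276], [0.774, 0.301]]
blue 516 [395.2 230.3] onz [ 0.4907 -0.3076] quad [[385, 175], [416, 179], [405, 298], [373, 293]] [[0.62, -0.286], [0.612, -0.358], [0.34, -0.327], [0.348, -0.255]]
blue 183 [205.5 260.1] onz [0.4104 0.1263] quad [[210, 254], [211, 265], [201, 266], [200, 255]] [[0.424, 0.117], [0.4, 0.113], [0.397, 0.136], [0.422, 0.139]]
green 1934 [269.7 173.4] onz [ 0.6272 -0.0149] quad [[299, 143], [281, 206], [241, 195], [259, 132]] [[0.707, -0.086], [0.547, -0.045], [0.571, 0.054], [0.732, 0.015]]
yellow 1111 [259.4 241.1] onz [0.4576 0.0048] quad [[273, 219], [281, 254], [247, 263], [238, 227]]
```

View crop.

Run:
```python
from meas import *
np.set_printoptions(precision=4,suppress=True)
a=snap('scene');b=snap('top')
im=b['img'][:,:,::-1]
l=cv2.resize(im[160:285,60:200],(560,500),interpolation=cv2.INTER_CUBIC)
r=cv2.resize(im[110:210,235:295],(240,400),interpolation=cv2.INTER_CUBIC)
o=np.zeros((500,800,3),np.uint8);o[:,:560]=l;o[:400,560:]=r;cv2.imwrite('pics/c1.png',o)
print('button tri',tri(a,[[272.6,166.8]],b,[[259.3,239.1]]))
# yellow box top quads, mat corners two views
ma=quad(masks(a)['green']);mb=quad(masks(b)['green'])
for p,q in((ma[0],mb[2]),(ma[1],mb[3]),(ma[2],mb[0]),(ma[3],mb[1])):print('mat',tri(a,[p],b,[q]))
# tub rim corners
for p,q in(([133,168],[385,175]),([191,128],[405,298])):print('tub',tri(a,[p],b,[q]))
# dish dark mask
for c,(x0,x1,y0,y1) in((a,(340,430,170,250)),(b,(75,165,180,260))):
    g=cv2.cvtColor(c['img'],cv2.COLOR_RGB2GRAY);m=np.zeros_like(g,bool);m[y0:y1,x0:x1]=g[y0:y1,x0:x1]<75
    m=cv2.morphologyEx(m.astype(np.uint8),cv2.MORPH_OPEN,np.ones((9,9)))
    ct=max(cv2.findContours(m,cv2.RETR_EXTERNAL,cv2.CHAIN_APPROX_NONE)[0],key=cv2.contourArea)
    print(cv2.boundingRect(ct),cv2.fitEllipse(cv2.convexHull(ct)))
# handle edges in top
m=masks(b)['blue'];m[:122]=0;m[:, :235]=0;m[:,300:]=0
ys,xs=np.nonzero(m);
for y in range(122,164,4):
    s=xs[ys==y];print(y,s.min() if len(s) else '',s.max() if len(s) else '')
ca=[k for k in comps(masks(a)['blue'],100) if abs(k[1][0]-211)<4][0]
print(cv2.minAreaRect(np.argwhere(ca[2])[:,::-1].astype(np.float32)))
```

```text
button tri (array([0.46  , 0.0055, 0.0813]), np.float64(0.0019786102984200886))
mat (array([ 0.5718,  0.0541, -0.0002]), np.float64(0.000815434112161758))
mat (array([0.7258, 0.0211, 0.0136]), np.float64(0.015274620547076834))
mat (array([ 0.707 , -0.0859,  0.0019]), np.float64(0.0015721983783761526))
mat (array([ 0.5474, -0.046 ,  0.0008]), np.float64(0.002051818143526441))
tub (array([ 0.6322, -0.3026,  0.0695]), np.float64(0.04391720372039297))
tub (array([ 0.3435, -0.3437,  0.0349]), np.float64(0.02122497999540929))
(357, 188, 57, 29) ((385.0480041503906, 203.59092712402344), (30.708477020263672, 58.656097412109375), 100.07046508789062)
(86, 187, 71, 62) ((121.01264953613281, 217.6734161376953), (62.50410461425781, 73.32685852050781), 69.93589782714844)
122 276 283
126 275 282
130 274 281
134 273 280
138 272 279
142 271 278
146 270 277
150 269 276
154 268 274
158 267 273
162  
((212.16854858398438, 209.76966857910156), (8.691984176635742, 42.71791458129883), 57.9946174621582)
```

View pics/c1.png

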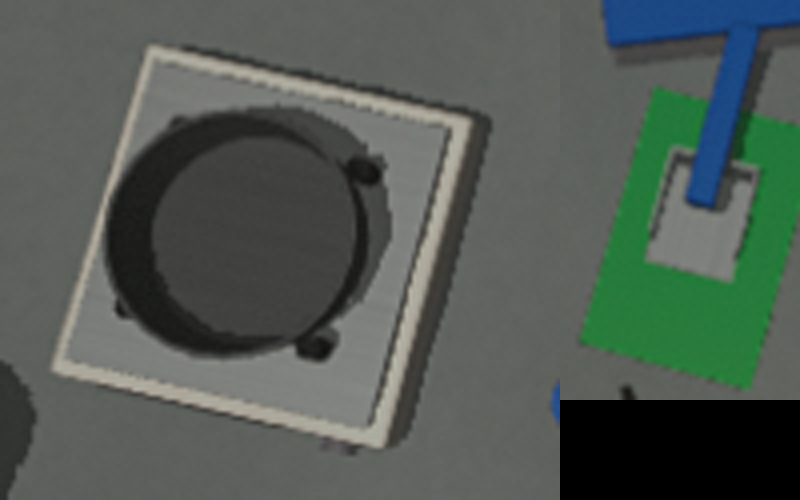

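The crop shows the dish rim centred at about (237,234), its floor at (255,238), and the shaker plate corners. The scoop is on the mat, mouth towards the robot, with the handle clear of the box.

Run:
```python
from meas import *
np.set_printoptions(precision=4,suppress=True)
a=snap('scene');b=snap('top')
f=lambda x,y:[x/4+60-.5,y/4+160-.5]
print('floor',onz(b,[f(255,238)],.061),'rim',onz(b,[f(237,234)],.111),'plate',onz(b,[f(265,245)],.054), 'tri rim',tri(a,[[384,201]],b,[f(237,234)]))
h1=[270.2,161.3];h2=[279.5,122];P=onz(b,[h1,h2],.102);print('handle',P, np.arctan2(*(P[1]-P[0])[[1,0]]))
g=lambda x,y:[(x-560)/4+235-.5,y/4+110-.5]
print('handle inner end tri',tri(a,[[229.5,198.5]],b,[[267.3,159.5]]),tri(a,[[229.5,198.5]],b,[[273,160.5]]))
print('bowl lip corners',onz(b,[g(645,262),g(733,282)],.006))
d=(P[1]-P[0])/np.linalg.norm(P[1]-P[0]);print('grip',P[0]+d*.055,'origin',P[0]+d*.01,d)
M=onz(b,[[299.5,143],[281,206.5],[240.5,195],[259,131.5]],.004);print('mat',M.mean(0),M)
```

```text
floor [[0.4994 0.3207 0.061 ]] rim [[0.4972 0.3155 0.111 ]] plate [[0.496  0.3168 0.054 ]] tri rim (array([0.4957, 0.3161, 0.1168]), np.float64(0.005011771988695573))
handle [[ 0.6367 -0.0151  0.102 ]
 [ 0.73   -0.0341  0.102 ]] -0.20078017581205665
handle inner end tri (array([ 0.6425, -0.0091,  0.0956]), np.float64(0.0015841446080778377)) (array([ 0.639 , -0.0178,  0.0902]), np.float64(0.00874821096945865))
bowl lip corners [[ 0.6218  0.0194  0.006 ]
 [ 0.6108 -0.0354  0.006 ]]
grip [ 0.6906 -0.0261  0.102 ] origin [ 0.6465 -0.0171  0.102 ] [ 0.9799 -0.1994  0.    ]
mat [ 0.6392 -0.0156  0.004 ] [[ 0.7069 -0.0877  0.004 ]
 [ 0.5453 -0.045   0.004 ]
 [ 0.571   0.0554  0.004 ]
 [ 0.7338  0.0148  0.004 ]]
```

Call:
{"fn": "drive_tool", "kwargs": {"motion": [[[0.016,-0.0466,0],[0,0,0.0039]],[[0.016,-0.0466,0],[0,0,0.0039]],[[0.016,-0.0466,0],[0,0,0.0039]],[[0.016,-0.0466,0],[0,0,0.0039]],[[0.016,-0.0466,0],[0,0,0.0039]],[[0.016,-0.0466,0],[0,0,0.0039]],[[0.016,-0.0466,0],[0,0,0.0039]],[[0.016,-0.0466,0],[0,0,0.0039]],[[0.016,-0.0466,0],[0,0,0.0039]],[[0.016,-0.0466,0],[0,0,0.0039]]], "gripper": -1, "grip_force": 100}}

```text
t: 1.23
tool_pos: [0.3645, 0.2834, 0.2536]
eef_rot: [-0.0, 0.987, -0.159, 0.0]
force: [0.9, -0.5, 0.5]
grip_width: -0.0
grasp_force: 0.0
```

Call:
{"fn": "drive_tool", "kwargs": {"motion": [[[0.016,-0.0466,0],[0,0,0.0039]],[[0.016,-0.0466,0],[0,0,0.0039]],[[0.016,-0.0466,0],[0,0,0.0039]],[[0.016,-0.0466,0],[0,0,0.0039]],[[0.016,-0.0466,0],[0,0,0.0039]],[[0.016,-0.0466,0],[0,0,0.0039]],[[0.016,-0.0466,0],[0,0,0.0039]],[[0.016,-0.0466,0],[0,0,0.0039]],[[0.016,-0.0466,0],[0,0,0.0039]],[[0.016,-0.0466,0],[0,0,0.0039]]]}}

```text
t: 2.07
tool_pos: [0.4606, 0.0038, 0.2536]
eef_rot: [-0.0, 0.995, -0.099, 0.0]
force: [0.5, 0.8, -1.0]
grip_width: -0.001
grasp_force: 0.0
```

Call:
{"fn": "drive_tool", "kwargs": {"motion": [[[0,0,-0.04],[0,0,0]],[[0,0,-0.04],[0,0,0]],[[0,0,-0.04],[0,0,0]],[[0,0,-0.04],[0,0,0]],[[0,0,-0.02],[0,0,0]],[[0,0,0],[0,0,0]],[[0,0,0],[0,0,0]]]}}

```text
t: 2.65
tool_pos: [0.4604, 0.0052, 0.1453]
eef_rot: [0.0, 0.995, -0.099, -0.0]
force: [0.4, 0.2, 0.7]
grip_width: 0.003
grasp_force: 0.0
```

Call:
{"fn": "drive_tool", "kwargs": {"motion": [[[0,0,-0.015],[0,0,0]],[[0,0,-0.015],[0,0,0]],[[0,0,-0.01],[0,0,0]],[[0,0,-0.007],[0,0,0]],[[0,0,-0.005],[0,0,0]],[[0,0,-0.004],[0,0,0]],[[0,0,-0.003],[0,0,0]],[[0,0,-0.003],[0,0,0]],[[0,0,0],[0,0,0]],[[0,0,0],[0,0,0]]]}}

```text
t: 3.48
tool_pos: [0.4603, 0.0052, 0.1081]
eef_rot: [-0.0, 0.995, -0.099, -0.0]
force: [-0.0, -0.4, 0.9]
grip_width: 0.002
grasp_force: 0.8
```

Call:
{"fn": "drive_tool", "kwargs": {"motion": [[[0,0,-0.002],[0,0,0]],[[0,0,-0.002],[0,0,0]],[[0,0,0],[0,0,0]],[[0,0,0],[0,0,0]]]}}

```text
t: 3.82
tool_pos: [0.4606, 0.0052, 0.1078]
eef_rot: [0.0, 0.995, -0.099, 0.0]
force: [-7.1, 0.9, 17.9]
grip_width: 0.003
grasp_force: 9.0
```

Call:
{"fn": "drive_tool", "kwargs": {"motion": [[[0,0,0.03],[0,0,0]],[[0,0,0.06],[0,0,0]],[[0,0,0.06],[0,0,0]],[[0.06,-0.008,0],[0,0,0]],[[0.06,-0.008,0],[0,0,0]]], "gripper": 1}}

```text
t: 4.23
tool_pos: [0.5341, -0.0039, 0.2003]
eef_rot: [-0.002, 0.995, -0.098, 0.005]
force: [-0.2, 1.4, 0.3]
grip_width: 0.704
grasp_force: 0.0
```

```bash
cat > scoop.py <<'E'
from meas import *
np.set_printoptions(precision=4,suppress=True)
b=snap('top')
m=masks(b)['blue'];m[:122]=0;m[:, :235]=0;m[:,310:]=0
ys,xs=np.nonzero(m)
for y in sorted(set(ys))[::5]:
    s=xs[ys==y];print(y,s.min(),s.max())
print(ys.max())
E
python3 scoop.py; python3 -c "
from h import *
print(get_obs()['qpos'])"
```

```text
122 276 283
127 275 282
132 274 280
137 273 279
142 272 278
144
[ 0.29349659  0.28588999 -0.28949228  0.00335614 -0.98476404  1.07801047]
```

Call:
{"fn": "drive_tool", "kwargs": {"motion": [[[0.0523,-0.0068,0],[0,0,0]],[[0.0523,-0.0068,0],[0,0,0]],[[0.0523,-0.0068,0],[0,0,0]],[[0.0523,-0.0068,0],[0,0,0]],[[0.0523,-0.0068,-0.02],[0,0,0]],[[0,0,-0.04],[0,0,0]],[[0,0,-0.02],[0,0,0]],[[0,0,0],[0,0,0]]]}}

```text
t: 4.95
tool_pos: [0.6866, -0.025, 0.1425]
eef_rot: [0.001, 0.995, -0.1, -0.005]
force: [-1.3, -0.5, -0.4]
grip_width: 1.0
grasp_force: 0.0
```

Run:
```python
from h import *
c=snap('scene');cv2.imwrite('pics/g1.png',cv2.resize(c['img'][120:270,150:350,::-1],(800,600)))
```

```text
(no output)
```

View pics/g1.png

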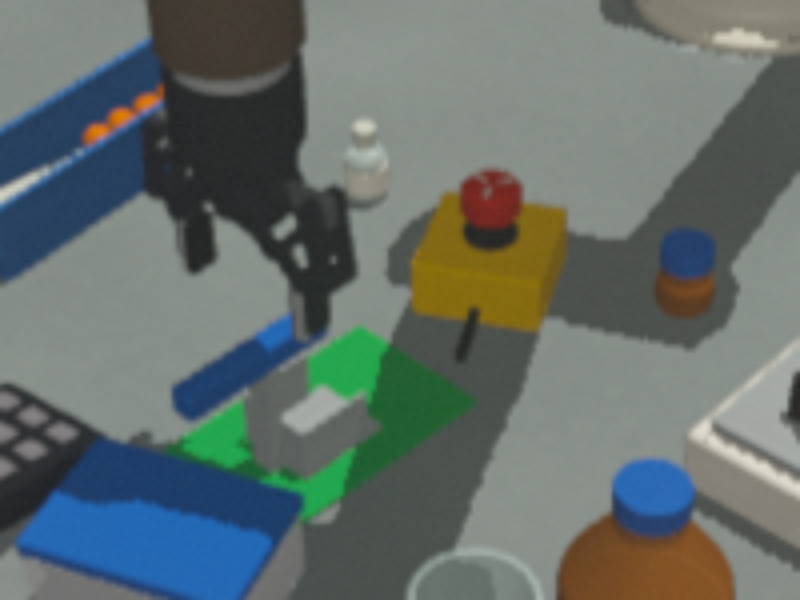

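The view shows the open fingers straddling the handle (180–325, 325–400), with the button pressed. I'll descend and grip.

Call:
{"fn": "drive_tool", "kwargs": {"motion": [[[0.004,0,-0.03],[0,0,0]],[[0.003,0,-0.028],[0,0,0]],[[0,0,-0.02],[0,0,0]],[[0,0,0],[0,0,0]],[[0,0,0],[0,0,0]]]}}

```text
t: 5.42
tool_pos: [0.6932, -0.0247, 0.1016]
eef_rot: [0.0, 0.995, -0.099, 0.0]
force: [0.9, -0.3, 0.5]
grip_width: 1.0
grasp_force: 0.0
```

Call:
{"fn": "drive_tool", "kwargs": {"motion": [[[0,0,0],[0,0,0]],[[0,0,0],[0,0,0]],[[0,0,0],[0,0,0]],[[0,0,0],[0,0,0]],[[0,0,0],[0,0,0]],[[0,0,0],[0,0,0]],[[0,0,0],[0,0,0]],[[0,0,0],[0,0,0]]], "gripper": -1, "grip_force": 100}}

```text
t: 6.08
tool_pos: [0.6939, -0.0247, 0.1016]
eef_rot: [-0.0, 0.995, -0.099, 0.001]
force: [0.6, -0.7, 2.7]
grip_width: 0.192
grasp_force: 98.6
```

Call:
{"fn": "drive_tool", "kwargs": {"motion": [[[0,0,0.02],[0,0,0]],[[0,0,0.04],[0,0,0]],[[0,0,0.05],[0,0,0]],[[0,0,0.05],[0,0,0]],[[0,0,0],[0,0,0]],[[0,0,0],[0,0,0]]]}}

```text
t: 6.58
tool_pos: [0.6941, -0.0246, 0.1996]
eef_rot: [-0.001, 0.995, -0.099, 0.002]
force: [-0.4, -0.6, -2.9]
grip_width: 0.189
grasp_force: 98.2
```

Run:
```python
from h import *
c=snap('scene');cv2.imwrite('pics/g2.png',cv2.resize(c['img'][100:250,130:330,::-1],(800,600)))
print(get_obs())
```

```text
{'t': 6.6333, 'qpos': array([ 1.96657812e-01,  5.38792531e-01,  1.17848158e-01, -1.03127099e-03,
       -1.14968797e+00,  1.17534833e+00]), 'dq': array([-0.00015127,  0.03185237, -0.0413036 , -0.00716648,  0.00270896,
        0.00180546]), 'effort': array([-5.05186734e-03, -4.94117510e+01,  2.02846420e+01,  4.63857606e+00,
        8.26746924e-03, -1.20963250e-04]), 'tool_pos': array([ 0.69297261, -0.02461309,  0.19726269]), 'eef_rot': array([-4.74051790e-04,  9.95043326e-01, -9.94411996e-02, -5.88749685e-05]), 'force': array([ 0.04738152,  0.57299038, -2.43472217]), 'moment': array([-0.03826893, -0.02158275, -0.06780222]), 'grasp_force': 98.19242759956978, 'grip_width': 0.1856542174815137}
```

View pics/g2.png

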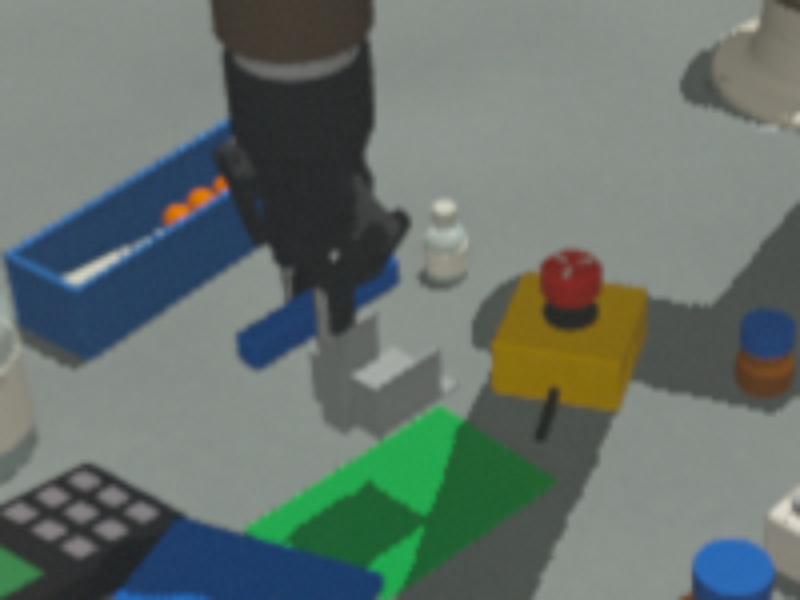

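The scoop is firmly held and level in view, and the button stays down. Next I'll write a small planner that gives deltas for scoop-point targets.

```bash
cat > plan.py <<'E'
from h import *
from scipy.spatial.transform import Rotation as Ro
np.set_printoptions(precision=4,suppress=True)
R0=Ro.from_matrix(np.diag([1.,-1,-1]))
TCP=np.array([.047,0,.0976]); LIP=np.array([-.033,0,0]); REAR=np.array([.033,0,0])
TUB=np.array([.484,-.307,0]); TY=-.113
def tub(x,y,z): return TUB+Ro.from_euler('z',TY).apply([x,y,z])
def cur():
    o=get_obs();q=o['eef_rot'];return o['tool_pos'],Ro.from_quat(q[[1,2,3,0]])
def pose(ref,P,yaw,tilt):
    S=Ro.from_euler('ZY',[yaw,np.radians(tilt)]);return np.array(P)+S.apply(TCP-ref),S*R0
def go(way,p=None):
    """way: list of (ref,P,yaw,tilt,nrows)"""
    p,r=cur() if p is None else p
    for w in way:
        t,rt=pose(*w[:4]);n=w[4]
        d=(t-p)/n/.6;v=(rt*r.inv()).as_rotvec()/n/np.pi
        mx=(np.linalg.norm(d)*.6/.0417,np.linalg.norm(v)*180/7.16)
        print(n,'x [',d.round(4).tolist(),',',v.round(4).tolist(),'] tcp',t,'load',np.round(mx,2));p,r=t,rt
def where():
    p,r=cur();S=r*R0.inv();o=p-S.apply(TCP)
    for n,a in(('org',[0,0,0]),('lip',LIP),('rear',REAR)):
        w=o+S.apply(a);print(n,w,'tub',Ro.from_euler('z',-TY).apply(w-TUB))
    print('yaw,tilt',S.as_euler('ZYX',degrees=True))
E
python3 - <<'E'
from plan import *
where()
go([(LIP,tub(.024,0,.19),TY,-8,10),(LIP,tub(.024,0,.035),TY,-8,10),(LIP,tub(.02,0,.0135),TY,-8,6)])
E
```

```text
org [ 0.6469 -0.0152  0.0997] tub [0.129  0.3083 0.0997]
lip [ 0.6146 -0.0087  0.0997] tub [0.0961 0.3111 0.0997]
rear [ 0.6792 -0.0217  0.0997] tub [0.1618 0.3054 0.0997]
yaw,tilt [-11.414    0.0121   0.0534]
10 x [ [-0.02, -0.0487, 0.0168] , [-0.0007, -0.0044, 0.0027] ] tcp [ 0.5731 -0.3171  0.2978] load [0.8  0.13]
10 x [ [0.0, 0.0, -0.0258] , [0.0, 0.0, 0.0] ] tcp [ 0.5731 -0.3171  0.1428] load [0.37 0.  ]
6 x [ [-0.0011, 0.0001, -0.006] , [0.0, 0.0, 0.0] ] tcp [ 0.5691 -0.3167  0.1213] load [0.09 0.  ]
```

Call:
{"fn": "drive_tool", "kwargs": {"motion": [[[-0.05,-0.03,0.03],[-0.0007,-0.0044,0.0027]],[[-0.05,-0.03,0.03],[-0.0007,-0.0044,0.0027]],[[-0.05,-0.03,0.03],[-0.0007,-0.0044,0.0027]],[[-0.05,-0.03,0.03],[-0.0007,-0.0044,0.0027]],[[0,-0.0612,0.008],[-0.0007,-0.0044,0.0027]],[[0,-0.0612,0.008],[-0.0007,-0.0044,0.0027]],[[0,-0.0612,0.008],[-0.0007,-0.0044,0.0027]],[[0,-0.0612,0.008],[-0.0007,-0.0044,0.0027]],[[0,-0.0612,0.008],[-0.0007,-0.0044,0.0027]],[[0,-0.0612,0.008],[-0.0007,-0.0044,0.0027]]]}}

```text
t: 7.47
tool_pos: [0.5721, -0.3183, 0.2956]
eef_rot: [0.003, 0.996, -0.057, 0.068]
force: [0.8, 0.4, -2.3]
grip_width: 0.186
grasp_force: 98.1
```

Call:
{"fn": "drive_tool", "kwargs": {"motion": [[[0,0,-0.02],[0,0,0]],[[0,0,-0.04],[0,0,0]],[[0,0,-0.04],[0,0,0]],[[0,0,-0.04],[0,0,0]],[[0,0,-0.01],[0,0,0]],[[0,0,0],[0,0,0]],[[0,0,0],[0,0,0]]]}}

```text
t: 8.05
tool_pos: [0.5735, -0.3172, 0.2075]
eef_rot: [0.004, 0.996, -0.057, 0.069]
force: [0.6, 0.1, -0.7]
grip_width: 0.187
grasp_force: 98.3
```

Run:
```python
from plan import *
where()
a=snap('scene');b=snap('top')
o=np.zeros((600,800,3),np.uint8)
o[:,:400]=cv2.resize(b['img'][160:310,350:450,::-1],(400,600),interpolation=cv2.INTER_CUBIC)
o[:520,400:]=cv2.resize(a['img'][80:210,120:220,::-1],(400,520),interpolation=cv2.INTER_CUBIC)
cv2.imwrite('pics/i1.png',o)
go([(LIP,tub(.024,0,.04),TY,-8,5),(LIP,tub(.02,0,.0135),TY,-8,6)])
```

```text
org [ 0.5407 -0.3135  0.1043] tub [ 0.057  -0.0001  0.1043]
lip [ 0.5082 -0.3098  0.0998] tub [ 0.0243 -0.0001  0.0998]
rear [ 0.5731 -0.3172  0.1089] tub [ 0.0897 -0.0001  0.1089]
yaw,tilt [-6.4916 -7.947  -0.0361]
5 x [ [-0.0004, 0.0001, -0.0206] , [0.0001, 0.0002, 0.0] ] tcp [ 0.5731 -0.3171  0.1478] load [0.3  0.01]
6 x [ [-0.0011, 0.0001, -0.0074] , [0.0, 0.0, 0.0] ] tcp [ 0.5691 -0.3167  0.1213] load [0.11 0.  ]
```

View pics/i1.png

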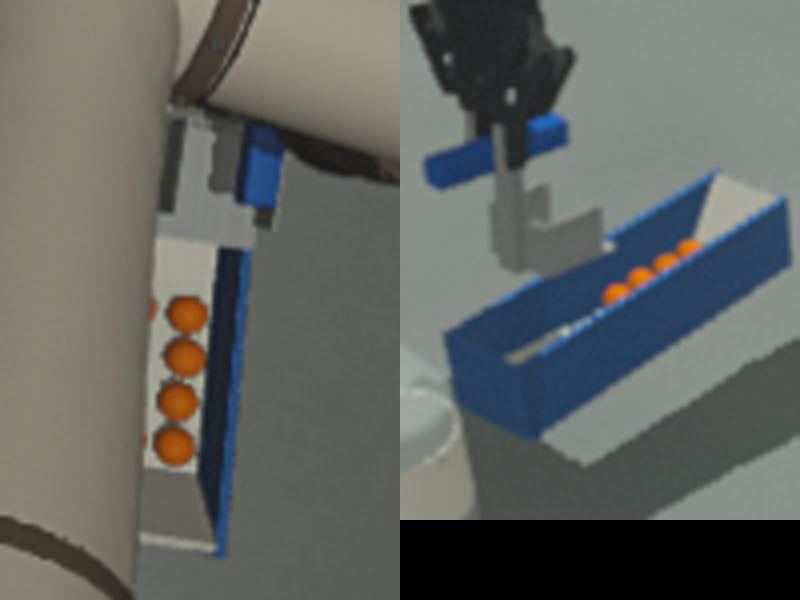

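The top crop shows the lip's right corner near (253,245). The scene crop shows the lip's tip near (612,245). I'll check lateral alignment by ray casting.

Run:
```python
from plan import *
a=snap('scene');b=snap('top')
f=lambda w:Ro.from_euler('z',-TY).apply(w-TUB)
print('top lip corner',f(onz(b,[[412.7,220.7]],.1)))
print('scene lip corner',f(onz(a,[[172.8,140.8]],.1)))
# predicted pixel of the lip corners
from plan import *
p,r=cur();S=r*R0.inv();o=p-S.apply(TCP)
for y in(.0275,-.0275):
    w=o+S.apply([-.033,y,.001]);print(y,proj(a,[w]),proj(b,[w]))
# tub rim corners: fit lines to blue mask in top, right wall edge near ball region
print('pred tub rim outer corners top',[proj(b,[tub(x,y,.062)]).round(1).tolist() for x in(-.144,.136) for y in(.0375,-.0375)])
print('pred tub scene',[proj(a,[tub(x,y,.062)]).round(1).tolist() for x in(-.144,.136) for y in(.0375,-.0375)])
```

```text
top lip corner [[ 0.0296 -0.0264  0.1   ]]
scene lip corner [[0.0259 0.0242 0.1   ]]
0.0275 [[173.6428 140.3322]] [[388.6048 219.0444]]
-0.0275 [[159.91   134.1815]] [[413.4108 222.5754]]
pred tub rim outer corners top [[[372.3, 294.4]], [[405.7, 299.4]], [[384.6, 173.6]], [[416.6, 178.0]]]
pred tub scene [[[216.9, 128.6]], [[198.8, 121.3]], [[148.9, 172.0]], [[130.3, 162.5]]]
```

Call:
{"fn": "drive_tool", "kwargs": {"motion": [[[0,0,-0.02],[0,0,0]],[[0,0,-0.03],[0,0,0]],[[0,0,-0.03],[0,0,0]],[[0,0,-0.02],[0,0,0]],[[-0.001,0,-0.015],[0,0,0]],[[-0.002,0,-0.01],[0,0,0]],[[-0.002,0,-0.008],[0,0,0]],[[0,0,-0.005],[0,0,0]],[[0,0,0],[0,0,0]],[[0,0,0],[0,0,0]]]}}

```text
t: 9.08
tool_pos: [0.5708, -0.3172, 0.1256]
eef_rot: [0.004, 0.996, -0.057, 0.07]
force: [-0.2, -0.4, -1.6]
grip_width: 0.191
grasp_force: 98.5
```

Run:
```python
from plan import *
where();print(get_obs()['force'])
```

```text
org [ 0.5382 -0.3136  0.0223] tub [ 0.0546 -0.0004  0.0223]
lip [ 0.5057 -0.3099  0.0177] tub [ 0.0219 -0.0004  0.0177]
rear [ 0.5706 -0.3173  0.027 ] tub [ 0.0872 -0.0004  0.027 ]
yaw,tilt [-6.509  -8.0809 -0.0341]
[-0.1632 -0.3861 -1.5675]
```

Call:
{"fn": "drive_tool", "kwargs": {"motion": [[[0,0,-0.004],[0,0,0]],[[0,0,-0.004],[0,0,0]],[[0,0,-0.002],[0,0,0]],[[0,0,-0.001],[0,0,0]],[[0,0,0],[0,0,0]]]}}

```text
t: 9.5
tool_pos: [0.5703, -0.317, 0.1181]
eef_rot: [0.004, 0.996, -0.057, 0.07]
force: [-1.1, -0.1, -1.7]
grip_width: 0.193
grasp_force: 98.5
```

Call:
{"fn": "drive_tool", "kwargs": {"motion": [[[0,0,-0.001],[0,0,0]],[[0,0,-0.001],[0,0,0]],[[0,0,0],[0,0,0]]]}}

```text
t: 9.75
tool_pos: [0.5704, -0.3171, 0.117]
eef_rot: [0.004, 0.996, -0.057, 0.07]
force: [-1.3, -0.8, -1.3]
grip_width: 0.186
grasp_force: 98.5
```

Call:
{"fn": "drive_tool", "kwargs": {"motion": [[[0,0,-0.001],[0,0,0]],[[0,0,-0.001],[0,0,0]],[[0,0,0],[0,0,0]]]}}

```text
t: 10.0
tool_pos: [0.5706, -0.3172, 0.1169]
eef_rot: [0.004, 0.996, -0.057, 0.07]
force: [-2.3, 1.5, 5.1]
grip_width: 0.191
grasp_force: 99.3
```

```bash
cat >> plan.py <<'E'
def lipway(xs,z=.009,n=4):
    w=[]
    for x in xs:
        xr=x+.066;zr=.0092+max(0,.1405*(xr-.012));t=-np.degrees(np.arcsin(max(0,zr-z)/.066)) if zr>z+.0003 else 0
        w.append((LIP,tub(x,0,max(z,z+.1405*(x-.012))),TY,t,n))
    return w
E
python3 - <<'E'
from plan import *
go(lipway([.012],n=3)+lipway([-.010,-.032,-.054])+lipway([-.078]))
E
```

```text
3 x [ [-0.0055, 0.0008, 0.0001] , [0.0, -0.0004, 0.0001] ] tcp [ 0.5607 -0.3157  0.1171] load [0.08 0.01]
4 x [ [-0.007, 0.0008, -0.0013] , [0.0004, 0.0037, -0.0] ] tcp [ 0.5438 -0.3138  0.1139] load [0.1  0.09]
4 x [ [-0.0071, 0.0008, -0.0014] , [0.0004, 0.0037, 0.0] ] tcp [ 0.5268 -0.3119  0.1105] load [0.1  0.09]
4 x [ [-0.0071, 0.0008, -0.0016] , [0.0004, 0.0039, 0.0] ] tcp [ 0.5098 -0.3099  0.1066] load [0.1 0.1]
4 x [ [-0.0099, 0.0011, 0.0] , [0.0, 0.0, 0.0] ] tcp [ 0.486  -0.3072  0.1066] load [0.14 0.  ]
```

Call:
{"fn": "drive_tool", "kwargs": {"motion": [[[-0.0055,0.0008,0.0005],[0,0,0]],[[-0.0055,0.0008,0.0005],[0,0,0]],[[-0.0055,0.0008,0],[0,0,0]],[[-0.007,0.0008,-0.0013],[0.0004,0.0037,0]],[[-0.007,0.0008,-0.0013],[0.0004,0.0037,0]],[[-0.007,0.0008,-0.0013],[0.0004,0.0037,0]],[[-0.007,0.0008,-0.0013],[0.0004,0.0037,0]]]}}

```text
t: 10.58
tool_pos: [0.5434, -0.3137, 0.1131]
eef_rot: [0.003, 0.997, -0.057, 0.046]
force: [-0.3, 0.1, -1.4]
grip_width: 0.186
grasp_force: 98.4
```

Call:
{"fn": "drive_tool", "kwargs": {"motion": [[[-0.007,0.0008,-0.0014],[0.0004,0.0037,0]],[[-0.007,0.0008,-0.0014],[0.0004,0.0037,0]],[[-0.007,0.0008,-0.0014],[0.0004,0.0037,0]],[[-0.007,0.0008,-0.0014],[0.0004,0.0037,0]],[[-0.007,0.0008,-0.0016],[0.0004,0.0039,0]],[[-0.007,0.0008,-0.0016],[0.0004,0.0039,0]],[[-0.007,0.0008,-0.0016],[0.0004,0.0039,0]],[[-0.007,0.0008,-0.0016],[0.0004,0.0039,0]]]}}

```text
t: 11.25
tool_pos: [0.5105, -0.3101, 0.1069]
eef_rot: [0.001, 0.998, -0.057, -0.001]
force: [1.2, -0.7, 1.2]
grip_width: 0.189
grasp_force: 98.9
```

Run:
```python
from plan import *
where();print(get_obs()['force'])
a=snap('scene');b=snap('top')
o=np.zeros((600,800,3),np.uint8)
o[:,:400]=cv2.resize(b['img'][160:310,350:450,::-1],(400,600),interpolation=cv2.INTER_CUBIC)
o[:520,400:]=cv2.resize(a['img'][80:210,120:220,::-1],(400,520),interpolation=cv2.INTER_CUBIC)
cv2.imwrite('pics/i2.png',o)
go(lipway([-.078])+lipway([-.095]))
```

```text
org [ 0.4635 -0.305   0.0094] tub [-0.0206 -0.0003  0.0094]
lip [ 0.4307 -0.3013  0.0095] tub [-0.0536 -0.0003  0.0095]
rear [ 0.4963 -0.3087  0.0094] tub [ 0.0124 -0.0003  0.0094]
yaw,tilt [-6.4903  0.1256 -0.1203]
[ 1.1697 -0.6589  1.1691]
4 x [ [-0.0099, 0.0012, -0.0] , [0.0001, -0.0003, 0.0] ] tcp [ 0.486  -0.3072  0.1066] load [0.14 0.01]
4 x [ [-0.007, 0.0008, 0.0] , [0.0, 0.0, 0.0] ] tcp [ 0.4691 -0.3053  0.1066] load [0.1 0. ]
```

View pics/i2.png

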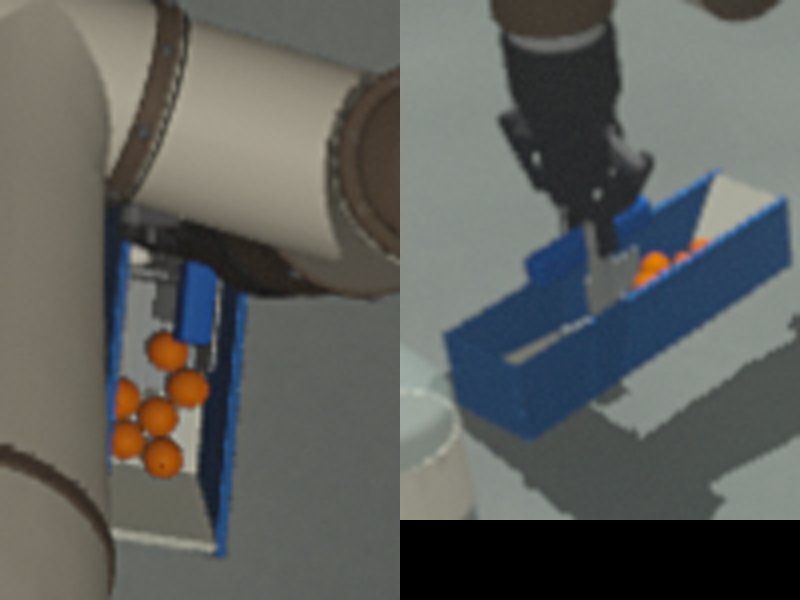

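Six balls are bunched at and in the mouth (about (120–190, 350–460)). I'll keep pushing.

Call:
{"fn": "drive_tool", "kwargs": {"motion": [[[-0.008,0.001,0],[0,0,0]],[[-0.008,0.001,0],[0,0,0]],[[-0.008,0.001,0],[0,0,0]],[[-0.008,0.001,0],[0,0,0]],[[-0.008,0.001,0],[0,0,0]]]}}

```text
t: 11.77
tool_pos: [0.485, -0.3065, 0.1056]
eef_rot: [0.0, 0.998, -0.057, -0.002]
force: [0.1, 0.5, -2.5]
grip_width: 0.183
grasp_force: 98.7
```

Call:
{"fn": "drive_tool", "kwargs": {"motion": [[[-0.006,0.0008,0],[0,0,0]],[[-0.006,0.0008,0],[0,0,0]],[[-0.006,0.0008,0],[0,0,0]],[[-0.006,0.0008,0],[0,0,0]],[[0,0,0],[0,0,0]]]}}

```text
t: 12.18
tool_pos: [0.4708, -0.3047, 0.1061]
eef_rot: [0.0, 0.998, -0.057, -0.002]
force: [-0.4, 0.3, -3.0]
grip_width: 0.189
grasp_force: 98.9
```

Run:
```python
from plan import *
where();print(get_obs()['force'])
a=snap('scene');b=snap('top')
o=np.zeros((600,800,3),np.uint8)
o[:,:400]=cv2.resize(b['img'][160:310,350:450,::-1],(400,600),interpolation=cv2.INTER_CUBIC)
o[:520,400:]=cv2.resize(a['img'][80:210,120:220,::-1],(400,520),interpolation=cv2.INTER_CUBIC)
cv2.imwrite('pics/i3.png',o)
```

```text
org [ 0.4237 -0.2994  0.0086] tub [-0.0608  0.0007  0.0086]
lip [ 0.3909 -0.2957  0.0088] tub [-0.0938  0.0008  0.0088]
rear [ 0.4565 -0.3032  0.0085] tub [-0.0278  0.0007  0.0085]
yaw,tilt [-6.5378  0.2238 -0.0528]
[-0.3927  0.2966 -3.0154]
```

View pics/i3.png

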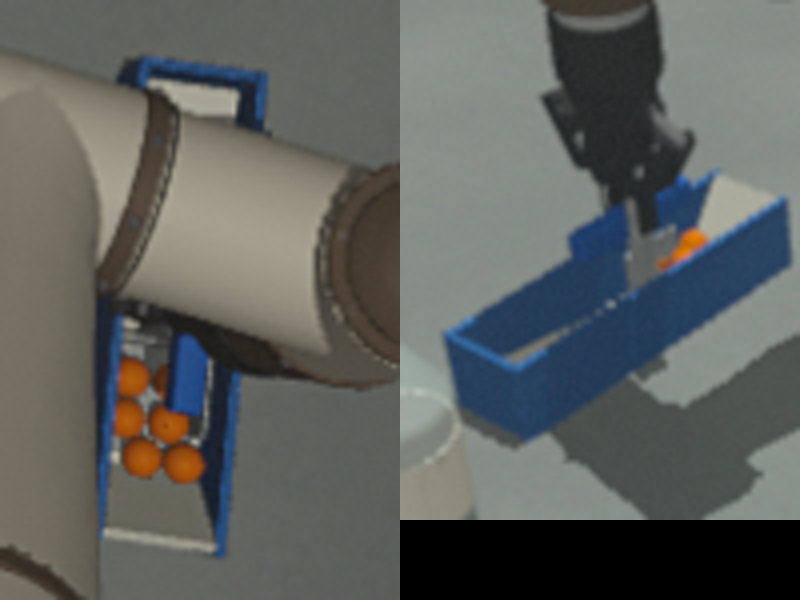

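The pack is 2×3 with three rows in the bowl. Now I'll close up to the wall and compute the tilt-up path.

Run:
```python
from plan import *
w=[(LIP,tub(-.0985,0,.009),TY,0,3)]
for t in(7,14,21,28):
    h=.066*np.sin(np.radians(t))+.0008
    w.append((LIP,tub(-.0988-.70*h,0,.0085+h),TY,t,3))
w.append((LIP,tub(-.119,0,.070),TY,28,4));w.append((LIP,tub(-.115,0,.22),TY,28,6))
go(w)
```

```text
3 x [ [-0.0033, -0.0, 0.0002] , [0.0001, -0.0003, 0.0001] ] tcp [ 0.4656 -0.3049  0.1066] load [0.05 0.01]
3 x [ [0.0027, -0.0003, -0.0012] , [0.0015, 0.0129, 0.0] ] tcp [ 0.4704 -0.3055  0.1045] load [0.04 0.33]
3 x [ [0.0024, -0.0003, -0.0021] , [0.0015, 0.0129, 0.0] ] tcp [ 0.4748 -0.306   0.1006] load [0.05 0.33]
3 x [ [0.0017, -0.0002, -0.0029] , [0.0015, 0.0129, 0.0] ] tcp [ 0.4778 -0.3063  0.0954] load [0.05 0.33]
3 x [ [0.0009, -0.0001, -0.0036] , [0.0015, 0.0129, -0.0] ] tcp [ 0.4794 -0.3065  0.0889] load [0.05 0.33]
4 x [ [0.0008, -0.0001, 0.0124] , [0.0, 0.0, 0.0] ] tcp [ 0.4815 -0.3067  0.1186] load [0.18 0.  ]
6 x [ [0.0011, -0.0001, 0.0417] , [0.0, 0.0, 0.0] ] tcp [ 0.4854 -0.3072  0.2686] load [0.6 0. ]
```

Call:
{"fn": "drive_tool", "kwargs": {"motion": [[[-0.003,0,0],[0,0,0]],[[-0.003,0,0],[0,0,0]],[[-0.003,0,0],[0,0,0]],[[0.0027,-0.0003,-0.0012],[0.0015,0.0129,0]],[[0.0027,-0.0003,-0.0012],[0.0015,0.0129,0]],[[0.0027,-0.0003,-0.0012],[0.0015,0.0129,0]],[[0.0024,-0.0003,-0.002],[0.0015,0.0129,0]],[[0.0024,-0.0003,-0.002],[0.0015,0.0129,0]],[[0.0024,-0.0003,-0.002],[0.0015,0.0129,0]]]}}

```text
t: 13.03
tool_pos: [0.4768, -0.3067, 0.1018]
eef_rot: [-0.006, 0.991, -0.056, -0.123]
force: [0.8, 0.3, 3.0]
grip_width: 0.185
grasp_force: 99.5
```

Call:
{"fn": "drive_tool", "kwargs": {"motion": [[[0.0017,-0.0002,-0.0028],[0.0015,0.0129,0]],[[0.0017,-0.0002,-0.0028],[0.0015,0.0129,0]],[[0.0017,-0.0002,-0.0028],[0.0015,0.0129,0]],[[0.0009,-0.0001,-0.0034],[0.0015,0.0129,0]],[[0.0009,-0.0001,-0.0034],[0.0015,0.0129,0]],[[0.0009,-0.0001,-0.0034],[0.0015,0.0129,0]],[[0,0,0],[0,0,0]]]}}

```text
t: 13.62
tool_pos: [0.4842, -0.3084, 0.0923]
eef_rot: [-0.011, 0.969, -0.053, -0.241]
force: [3.2, -0.7, 11.0]
grip_width: 0.191
grasp_force: 100.8
```

Run:
```python
from plan import *
where();print(get_obs()['force'])
```

```text
org [ 0.3974 -0.2992  0.0282] tub [-0.087  -0.002   0.0282]
lip [ 0.3684 -0.2959  0.0437] tub [-0.1161 -0.002   0.0437]
rear [ 0.4263 -0.3024  0.0127] tub [-0.0578 -0.002   0.0127]
yaw,tilt [-6.3984 27.9653 -0.3197]
[ 3.1585 -0.6909 11.0353]
```

Call:
{"fn": "drive_tool", "kwargs": {"motion": [[[0.0008,0,0.008],[0,0,0]],[[0.0008,0,0.012],[0,0,0]],[[0.0008,0,0.014],[0,0,0]],[[0.0008,0,0.014],[0,0,0]],[[0.001,0,0.03],[0,0,0]],[[0.001,0,0.04],[0,0,0]],[[0.001,0,0.05],[0,0,0]],[[0.001,0,0.06],[0,0,0]],[[0.001,0,0.04],[0,0,0]],[[0.001,0,0.02],[0,0,0]]]}}

```text
t: 14.45
tool_pos: [0.4863, -0.3072, 0.2669]
eef_rot: [-0.012, 0.969, -0.055, -0.24]
force: [0.9, 0.0, -2.3]
grip_width: 0.191
grasp_force: 98.9
```

Run:
```python
from plan import *
where();print(get_obs()['force'],get_obs()['qpos'])
a=snap('scene');b=snap('top')
o=np.zeros((600,800,3),np.uint8)
o[:,:400]=cv2.resize(b['img'][160:310,350:450,::-1],(400,600),interpolation=cv2.INTER_CUBIC)
o[:,400:]=cv2.resize(a['img'][60:210,120:220,::-1],(400,600),interpolation=cv2.INTER_CUBIC)
cv2.imwrite('pics/i4.png',o)
for c in(a,b):print([(k[0],k[1].round()) for k in comps(masks(c)['orange'],8)] if 'comps' in globals() else '')
DC=[.497,.317]
yaw=0.0
go([(LIP,[.53,.10,.28],yaw,28,12),(LIP,[.525,.317,.20],yaw,20,8),(LIP,[.52,.317,.15],yaw,0,6)])
```

```text
org [ 0.3997 -0.2975  0.2025] tub [-0.0848 -0.0001  0.2025]
lip [ 0.3707 -0.2942  0.2179] tub [-0.114  -0.0001  0.2179]
rear [ 0.4287 -0.3009  0.1871] tub [-0.0556 -0.0001  0.1871]
yaw,tilt [-6.5495 27.8199 -0.151 ]
[ 0.9174  0.0425 -2.3214] [-0.2497  0.5129  0.1445  0.0661 -1.6836  1.6981]


12 x [ [0.0222, 0.0565, 0.0088] , [0.0, 0.0001, 0.003] ] tcp [0.6465 0.1    0.3286] load [0.88 0.08]
8 x [ [-0.0027, 0.0452, -0.0134] , [0.0, -0.0056, 0.0] ] tcp [0.6336 0.317  0.2644] load [0.68 0.14]
6 x [ [-0.0093, 0.0, -0.0047] , [0.0, -0.0185, 0.0] ] tcp [0.6    0.317  0.2476] load [0.15 0.47]
```

View pics/i4.png

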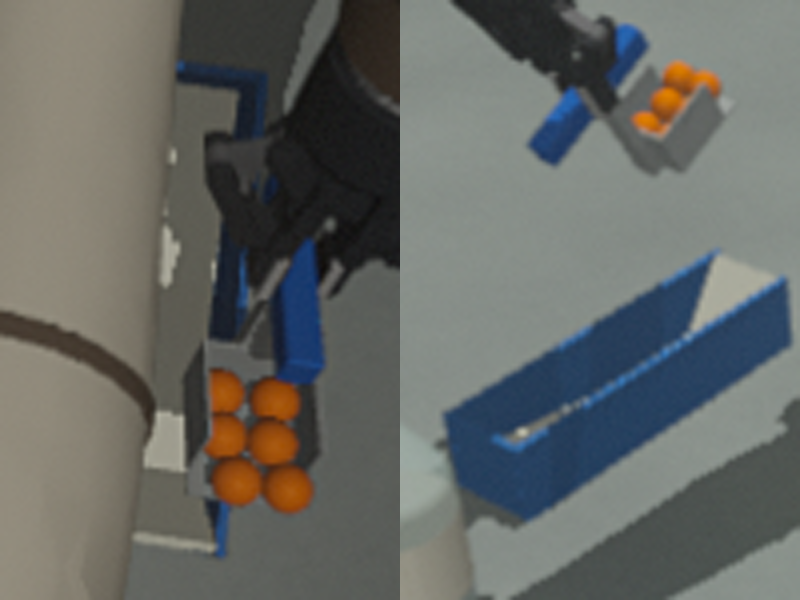

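All six balls sit in the scoop, and the tub looks empty in the visible part. I'll carry them gently to the dish.

Call:
{"fn": "drive_tool", "kwargs": {"motion": [[[0,0,0.005],[0.0006,0.005,0]],[[0,0,0.005],[0.0012,0.011,0]],[[0,0,0.005],[0.0012,0.011,0]],[[0,0,0.005],[0.0006,0.005,0]],[[0.001,0.005,0],[0,0,0]],[[0.002,0.01,0],[0,0,0.001]],[[0.003,0.015,0],[0,0,0.001]],[[0.005,0.02,0],[0,0,0.001]],[[0.006,0.025,0],[0,0,0.001]],[[0.007,0.03,0],[0,0,0.001]]]}}

```text
t: 15.38
tool_pos: [0.5002, -0.2421, 0.2743]
eef_rot: [-0.014, 0.955, -0.047, -0.292]
force: [0.8, 0.8, -3.5]
grip_width: 0.188
grasp_force: 99.0
```

Call:
{"fn": "drive_tool", "kwargs": {"motion": [[[0.007,0.03,0],[0,0,0.001]],[[0.007,0.03,0],[0,0,0.001]],[[0.007,0.03,0],[0,0,0.001]],[[0.007,0.03,0],[0,0,0.001]],[[0.007,0.03,0],[0,0,0.001]],[[0.007,0.03,0],[0,0,0.001]],[[0.007,0.03,0],[0,0,0.001]],[[0.007,0.03,0],[0,0,0.001]],[[0.007,0.03,0],[0,0,0.001]],[[0.007,0.03,0],[0,0,0.001]]]}}

```text
t: 16.22
tool_pos: [0.542, -0.0611, 0.2745]
eef_rot: [-0.009, 0.956, -0.031, -0.292]
force: [-0.3, 1.3, -2.1]
grip_width: 0.186
grasp_force: 99.0
```

Call:
{"fn": "drive_tool", "kwargs": {"motion": [[[0.007,0.03,0],[0,0,0.001]],[[0.007,0.03,0],[0,0,0.001]],[[0.007,0.03,0],[0,0,0.001]],[[0.007,0.03,0],[0,0,0.001]],[[0.007,0.03,0],[0,0,0.001]],[[0.007,0.03,0],[0,0,0.001]],[[0.007,0.03,0],[0,0,0.001]],[[0.007,0.03,0],[0,0,0.001]],[[0.007,0.03,0],[0,0,0.001]],[[0.007,0.03,0],[0,0,0.001]]]}}

```text
t: 17.05
tool_pos: [0.5845, 0.1182, 0.274]
eef_rot: [-0.005, 0.956, -0.017, -0.293]
force: [0.1, 0.1, -3.4]
grip_width: 0.186
grasp_force: 98.9
```

Call:
{"fn": "drive_tool", "kwargs": {"motion": [[[0.007,0.03,0],[0,0,0.001]],[[0.007,0.03,0],[0,0,0.001]],[[0.007,0.03,0],[0,0,0.001]],[[0.007,0.03,0],[0,0,0.001]],[[0.007,0.03,0],[0,0,0.001]],[[0.006,0.025,0],[0,0,0.001]],[[0.005,0.02,0],[0,0,0.001]],[[0.003,0.015,0],[0,0,0.001]],[[0.002,0.01,0],[0,0,0.001]],[[0.001,0.005,0],[0,0,0.001]]]}}

```text
t: 17.88
tool_pos: [0.6153, 0.2525, 0.2736]
eef_rot: [0.0, 0.956, -0.001, -0.293]
force: [0.5, 0.4, -3.0]
grip_width: 0.185
grasp_force: 98.9
```

Run:
```python
from plan import *
where();print(get_obs()['tool_pos'],get_obs()['force'])
a=snap('scene');b=snap('top')
cv2.imwrite('pics/d1.png',np.hstack([cv2.resize(b['img'][140:290,60:200,::-1],(400,429)),cv2.resize(a['img'][120:270,290:430,::-1],(400,429))]))
yaw=get_obs() and cur()[1]
y=(yaw*R0.inv()).as_euler('ZYX')[0]
go([(LIP,[.525,.317,.19],y,33,8),(LIP,[.520,.317,.15],y,0,10)])
```

```text
org [0.5217 0.2527 0.219 ] tub [-0.0256  0.5604  0.219 ]
lip [0.4944 0.2527 0.2375] tub [-0.0528  0.5573  0.2375]
rear [0.5491 0.2526 0.2006] tub [0.0016 0.5634 0.2006]
yaw,tilt [-0.158  34.0477 -0.0488]
[0.6153 0.2525 0.2736] [ 0.4826  0.4184 -3.0112]
8 x [ [0.0062, 0.0135, -0.0095] , [0.0, -0.0007, -0.0] ] tcp [0.6452 0.3166 0.2283] load [0.25 0.02]
10 x [ [-0.0075, 0.0, 0.0032] , [-0.0001, -0.0183, 0.0] ] tcp [0.6    0.3167 0.2476] load [0.12 0.46]
```

View pics/d1.png

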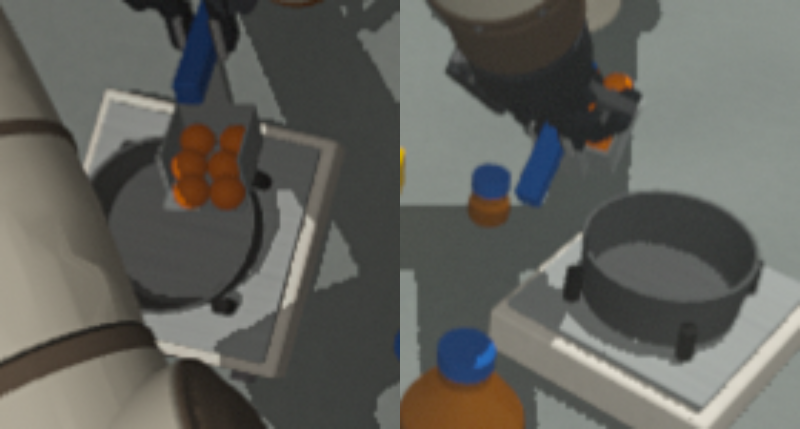

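Run:
```python
from plan import *
y=(cur()[1]*R0.inv()).as_euler('ZYX')[0]
L=lambda x,z,t,n:(LIP,[x,.317,z],y,t,n)
go([L(.525,.19,34,8),L(.525,.155,18,8),L(.523,.13,4,7),L(.52,.122,-10,6),L(.52,.116,-22,6),L(.52,.105,-40,6),L(.52,.1,-56,5)])
```

```text
8 x [ [0.0064, 0.0135, -0.0099] , [0.0, -0.0, -0.0] ] tcp [0.6459 0.3166 0.2262] load [0.26 0.  ]
8 x [ [-0.0031, 0.0, -0.0006] , [-0.0, -0.0111, 0.0] ] tcp [0.6312 0.3166 0.2231] load [0.04 0.28]
7 x [ [-0.0052, 0.0, -0.0003] , [-0.0, -0.0111, 0.0] ] tcp [0.6096 0.3167 0.2218] load [0.07 0.28]
6 x [ [-0.0077, 0.0, 0.0028] , [-0.0, -0.013, 0.0] ] tcp [0.5818 0.3168 0.232 ] load [0.12 0.33]
6 x [ [-0.0067, 0.0, 0.0012] , [-0.0, -0.0111, 0.0] ] tcp [0.5576 0.3169 0.2365] load [0.1  0.28]
6 x [ [-0.0109, 0.0, -0.0015] , [-0.0001, -0.0167, -0.0] ] tcp [0.5185 0.317  0.2312] load [0.16 0.42]
5 x [ [-0.0116, 0.0, -0.0034] , [-0.0001, -0.0178, -0.0] ] tcp [0.4838 0.3171 0.2209] load [0.17 0.45]
```

Call:
{"fn": "drive_tool", "kwargs": {"motion": [[[0.003,0.006,-0.004],[0,0,0]],[[0.006,0.012,-0.009],[0,0,0]],[[0.008,0.018,-0.013],[0,0,0]],[[0.009,0.02,-0.014],[0,0,0]],[[0.009,0.02,-0.014],[0,0,0]],[[0.008,0.016,-0.013],[0,0,0]],[[0.006,0.011,-0.009],[0,0,0]],[[0.002,0.005,-0.004],[0,0,0]]]}}

```text
t: 18.65
tool_pos: [0.646, 0.3174, 0.2234]
eef_rot: [0.0, 0.956, -0.002, -0.294]
force: [0.1, 0.4, -2.9]
grip_width: 0.184
grasp_force: 98.9
```

Call:
{"fn": "drive_tool", "kwargs": {"motion": [[[-0.003,0,-0.0006],[0,-0.011,0]],[[-0.003,0,-0.0006],[0,-0.011,0]],[[-0.003,0,-0.0006],[0,-0.011,0]],[[-0.003,0,-0.0006],[0,-0.011,0]],[[-0.003,0,-0.0006],[0,-0.011,0]],[[-0.003,0,-0.0006],[0,-0.011,0]],[[-0.003,0,-0.0006],[0,-0.011,0]],[[-0.003,0,-0.0006],[0,-0.011,0]]]}}

```text
t: 19.32
tool_pos: [0.6314, 0.3159, 0.2237]
eef_rot: [-0.001, 0.988, -0.002, -0.157]
force: [-1.1, 0.0, -3.7]
grip_width: 0.188
grasp_force: 98.9
```

```bash
python3 -c "
from plan import *
where()"
```

```text
org [0.5564 0.3162 0.1455] tub [0.0017 0.6274 0.1455]
lip [0.525  0.3163 0.1557] tub [-0.0295  0.6239  0.1557]
rear [0.5878 0.3161 0.1352] tub [0.0328 0.6308 0.1352]
yaw,tilt [-0.1917 18.0862  0.0301]
```

Call:
{"fn": "drive_tool", "kwargs": {"motion": [[[-0.0052,0,-0.0003],[0,-0.011,0]],[[-0.0052,0,-0.0003],[0,-0.011,0]],[[-0.0052,0,-0.0003],[0,-0.011,0]],[[-0.0052,0,-0.0003],[0,-0.011,0]],[[-0.0052,0,-0.0003],[0,-0.011,0]],[[-0.0052,0,-0.0003],[0,-0.011,0]],[[-0.0052,0,-0.0003],[0,-0.011,0]]]}}

```text
t: 19.9
tool_pos: [0.6092, 0.3158, 0.2224]
eef_rot: [-0.001, 0.999, -0.002, -0.037]
force: [-1.1, -0.2, -2.1]
grip_width: 0.192
grasp_force: 98.9
```

Call:
{"fn": "drive_tool", "kwargs": {"motion": [[[-0.0077,0,0.0028],[0,-0.013,0]],[[-0.0077,0,0.0028],[0,-0.013,0]],[[-0.0077,0,0.0028],[0,-0.013,0]],[[-0.0077,0,0.0028],[0,-0.013,0]],[[-0.0077,0,0.0028],[0,-0.013,0]],[[-0.0077,0,0.0028],[0,-0.013,0]],[[0,0,0],[0,0,0]]]}}

```text
t: 20.48
tool_pos: [0.5797, 0.3152, 0.2328]
eef_rot: [-0.0, 0.996, -0.001, 0.084]
force: [-0.3, -0.6, -2.8]
grip_width: 0.186
grasp_force: 99.0
```

Call:
{"fn": "drive_tool", "kwargs": {"motion": [[[-0.0067,0,0.0012],[0,-0.011,0]],[[-0.0067,0,0.0012],[0,-0.011,0]],[[-0.0067,0,0.0012],[0,-0.011,0]],[[-0.0067,0,0.0012],[0,-0.011,0]],[[-0.0067,0,0.0012],[0,-0.011,0]],[[-0.0067,0,0.0012],[0,-0.011,0]],[[0,0,0],[0,0,0]],[[0,0,0],[0,0,0]],[[0,0,0],[0,0,0]]]}}

```text
t: 21.23
tool_pos: [0.5586, 0.3164, 0.237]
eef_rot: [-0.001, 0.982, -0.002, 0.187]
force: [0.2, 0.1, -2.1]
grip_width: 0.185
grasp_force: 99.2
```

Call:
{"fn": "drive_tool", "kwargs": {"motion": [[[-0.0109,0,-0.0005],[0,-0.0167,0]],[[-0.0109,0,-0.0005],[0,-0.0167,0]],[[-0.0109,0,-0.0005],[0,-0.0167,0]],[[-0.0109,0,-0.0005],[0,-0.0167,0]],[[-0.0109,0,-0.0005],[0,-0.0167,0]],[[-0.0109,0,-0.0005],[0,-0.0167,0]],[[0,0,0],[0,0,0]],[[0,0,0],[0,0,0]],[[0,0,0],[0,0,0]],[[0,0,0],[0,0,0]]]}}

```text
t: 22.07
tool_pos: [0.5231, 0.3164, 0.2363]
eef_rot: [-0.001, 0.943, -0.003, 0.332]
force: [-0.1, -0.4, -1.8]
grip_width: 0.184
grasp_force: 99.1
```

Run:
```python
from plan import *
from meas import masks,comps
where();print(get_obs()['force'])
a=snap('scene');b=snap('top')
cv2.imwrite('pics/d2.png',np.hstack([cv2.resize(b['img'][140:290,60:200,::-1],(400,429)),cv2.resize(a['img'][120:270,290:430,::-1],(400,429))]))
for c in(a,b):
    for k in comps(masks(c)['orange'],8):print(k[0],k[1].round(1),onz(c,[k[1]],.073)[0])
```

```text
org [0.5477 0.3166 0.1308] tub [-0.0071  0.6268  0.1308]
lip [0.5219 0.3168 0.1101] tub [-0.0326  0.6241  0.1101]
rear [0.5734 0.3164 0.1515] tub [0.0185 0.6295 0.1515]
yaw,tilt [ -0.4089 -38.8223   0.2618]
[-0.102  -0.3656 -1.7822]
26 [397.8 208.7] [0.4514 0.3443 0.073 ]
26 [403.  217.4] [0.4758 0.3645 0.073 ]
36 [108.8 238.8] [0.4527 0.3459 0.073 ]
```

View pics/d2.png

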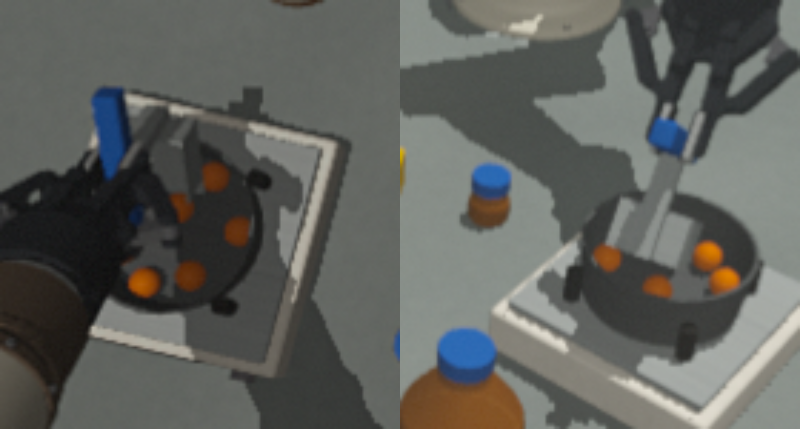

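Five balls are clearly in the dish from the top, and the sixth appears in the scene view (725,280). I'll tilt a bit further, then lift and verify.

Call:
{"fn": "drive_tool", "kwargs": {"motion": [[[-0.0116,0,0.002],[0,-0.0178,0]],[[-0.0116,0,0.002],[0,-0.0178,0]],[[-0.0116,0,0.002],[0,-0.0178,0]],[[0,0,0],[0,0,0]],[[0,0,0],[0,0,0]],[[0,0,0.02],[0,0,0]],[[0,0,0.04],[0,0,0]],[[0,0,0.05],[0,0,0]],[[0,0,0.05],[0,0,0]],[[0,0,0],[0,0,0]]]}}

```text
t: 23.0
tool_pos: [0.5025, 0.3183, 0.3425]
eef_rot: [-0.005, 0.912, -0.004, 0.411]
force: [-0.6, 2.6, -1.0]
grip_width: 0.187
grasp_force: 99.2
```

Run:
```python
from plan import *
print(cur()[0]);y=(cur()[1]*R0.inv()).as_euler('ZYX')[0]
MY=-.245
go([(np.zeros(3),[.66,.15,.22],-.12,-20,10),(np.zeros(3),[.643,-.0155,.15],-.22,0,10),(np.zeros(3),[.643,-.0155,.006],-.22,0,10)])
```

```text
[0.5025 0.3183 0.3425]
10 x [ [0.028, -0.0283, -0.0025] , [0.0006, 0.0159, -0.0035] ] tcp [0.6707 0.1487 0.3278] load [0.57 0.41]
10 x [ [0.003, -0.0291, -0.0134] , [0.0019, 0.011, -0.0032] ] tcp [ 0.6889 -0.0258  0.2476] load [0.46 0.29]
10 x [ [0.0, 0.0, -0.024] , [0.0, 0.0, 0.0] ] tcp [ 0.6889 -0.0258  0.1036] load [0.35 0.  ]
```

Call:
{"fn": "drive_tool", "kwargs": {"motion": [[[0.028,-0.0283,-0.0025],[0.0006,0.0159,-0.0035]],[[0.028,-0.0283,-0.0025],[0.0006,0.0159,-0.0035]],[[0.028,-0.0283,-0.0025],[0.0006,0.0159,-0.0035]],[[0.028,-0.0283,-0.0025],[0.0006,0.0159,-0.0035]],[[0.028,-0.0283,-0.0025],[0.0006,0.0159,-0.0035]],[[0.028,-0.0283,-0.0025],[0.0006,0.0159,-0.0035]],[[0.028,-0.0283,-0.0025],[0.0006,0.0159,-0.0035]],[[0.028,-0.0283,-0.0025],[0.0006,0.0159,-0.0035]],[[0.028,-0.0283,-0.0025],[0.0006,0.0159,-0.0035]],[[0.028,-0.0283,-0.0025],[0.0006,0.0159,-0.0035]]]}}

```text
t: 23.83
tool_pos: [0.67, 0.1468, 0.3198]
eef_rot: [0.012, 0.984, -0.055, 0.168]
force: [-0.1, 0.3, -1.7]
grip_width: 0.189
grasp_force: 99.1
```

Call:
{"fn": "drive_tool", "kwargs": {"motion": [[[0.003,-0.029,-0.0134],[0.0019,0.011,-0.0032]],[[0.003,-0.029,-0.0134],[0.0019,0.011,-0.0032]],[[0.003,-0.029,-0.0134],[0.0019,0.011,-0.0032]],[[0.003,-0.029,-0.0134],[0.0019,0.011,-0.0032]],[[0.003,-0.029,-0.0134],[0.0019,0.011,-0.0032]],[[0.003,-0.029,-0.0134],[0.0019,0.011,-0.0032]],[[0.003,-0.029,-0.0134],[0.0019,0.011,-0.0032]],[[0.003,-0.029,-0.0134],[0.0019,0.011,-0.0032]],[[0.003,-0.029,-0.0134],[0.0019,0.011,-0.0032]],[[0.003,-0.029,-0.0134],[0.0019,0.011,-0.0032]]]}}

```text
t: 24.67
tool_pos: [0.6881, -0.0273, 0.2389]
eef_rot: [0.0, 0.994, -0.106, -0.005]
force: [0.6, -0.7, -0.8]
grip_width: 0.189
grasp_force: 99.1
```

Run:
```python
from plan import *
from meas import masks,comps
where();print(get_obs()['tool_pos'],get_obs()['force'])
a=snap('scene');b=snap('top')
cv2.imwrite('pics/d3.png',np.hstack([cv2.resize(b['img'][90:290,60:410,::-1],(480,274)),cv2.resize(a['img'][120:270,150:430,::-1],(320,171+103))]))
h=cv2.cvtColor(b['img'],cv2.COLOR_RGB2HSV)
m=(h[...,0]>3)&(h[...,0]<18)&(h[...,1]>150)&(h[...,2]>70)
for k in comps(m,10):
    w=onz(b,[k[1]],.073)[0];print(k[0],k[1].round(1),w,np.hypot(*(w[:2]-[.497,.317])))
go([(np.zeros(3),[.643,-.0155,.02],-.22,0,8)])
```

```text
org [ 0.6412 -0.0174  0.1417] tub [0.1235 0.3055 0.1417]
lip [ 0.6089 -0.0104  0.1421] tub [0.0907 0.3088 0.1421]
rear [ 0.6734 -0.0243  0.1414] tub [0.1563 0.3023 0.1414]
yaw,tilt [-12.1633   0.5789  -0.0892]
[ 0.6881 -0.0273  0.2389] [ 0.5622 -0.6555 -0.8175]
117 [142.9 120.3] [0.7332 0.2887 0.073 ] 0.23791177040007655
84 [134.5 201.4] [0.5395 0.2946 0.073 ] 0.04803907862494458
86 [122.  212.2] [0.5138 0.3212 0.073 ] 0.017287634935875224
63 [142.3 220.4] [0.4962 0.2737 0.073 ] 0.04330825498625414
93 [101.  227.1] [0.4786 0.3657 0.073 ] 0.05208421016052857
89 [126. 236.] [0.4599 0.3078 0.073 ] 0.03820277373653747
61 [258.4 239.2] [0.4606 0.0068 0.073 ] 0.31229642275522296
88 [110.1 238.5] [0.4534 0.3431 0.073 ] 0.05081358481639008
8 x [ [0.0002, 0.0007, -0.0248] , [0.0, -0.0005, -0.0002] ] tcp [ 0.6889 -0.0258  0.1176] load [0.36 0.01]
```

View pics/d3.png

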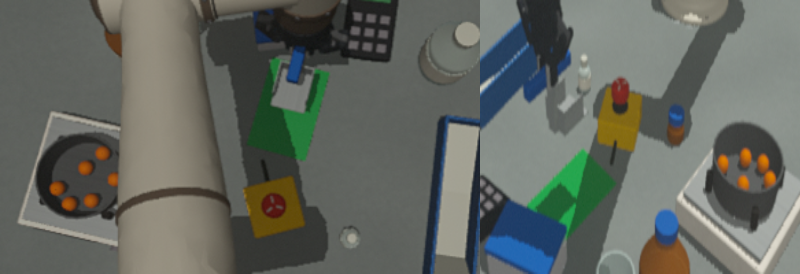

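All six balls are in the dish (within 52 mm of its axis), the tub is empty and the scoop is over the mat. I'll lower and release.

Call:
{"fn": "drive_tool", "kwargs": {"motion": [[[0,0.001,-0.03],[0,-0.001,0]],[[0,0.001,-0.04],[0,-0.001,0]],[[0,0,-0.04],[0,-0.001,0]],[[0,0,-0.04],[0,0,0]],[[0,0,-0.04],[0,0,0]],[[0,0,-0.02],[0,0,0]],[[0,0,0],[0,0,0]],[[0,0,0],[0,0,0]]]}}

```text
t: 25.43
tool_pos: [0.688, -0.0262, 0.1138]
eef_rot: [0.002, 0.994, -0.106, 0.001]
force: [-0.0, -0.6, -1.1]
grip_width: 0.187
grasp_force: 99.1
```

Call:
{"fn": "drive_tool", "kwargs": {"motion": [[[0,0,-0.004],[0,0,0]],[[0,0,-0.004],[0,0,0]],[[0,0,-0.002],[0,0,0]],[[0,0,0],[0,0,0]]]}}

```text
t: 25.77
tool_pos: [0.6876, -0.0268, 0.1083]
eef_rot: [0.002, 0.994, -0.106, 0.001]
force: [-0.1, 0.7, -1.2]
grip_width: 0.184
grasp_force: 99.1
```

```bash
python3 -c "
from plan import *
where();print(get_obs()['force'])"
```

```text
org [ 0.6418 -0.0172  0.0106] tub [0.1241 0.3058 0.0106]
lip [ 0.6096 -0.0102  0.0105] tub [0.0913 0.309  0.0105]
rear [ 0.6741 -0.0242  0.0107] tub [0.157  0.3025 0.0107]
yaw,tilt [-12.1943  -0.1243  -0.1687]
[-0.1039  0.7239 -1.196 ]
```

Call:
{"fn": "drive_tool", "kwargs": {"motion": [[[0,0,-0.004],[0,0,0]],[[0,0,-0.003],[0,0,0]],[[0,0,-0.002],[0,0,0]],[[0,0,0],[0,0,0]],[[0,0,0],[0,0,0]]]}}

```text
t: 26.18
tool_pos: [0.6874, -0.0269, 0.1021]
eef_rot: [0.002, 0.994, -0.106, 0.0]
force: [-0.1, 0.0, -0.5]
grip_width: 0.187
grasp_force: 99.2
```

Call:
{"fn": "drive_tool", "kwargs": {"motion": [[[0,0,-0.002],[0,0,0]],[[0,0,-0.001],[0,0,0]],[[0,0,0],[0,0,0]]]}}

```text
t: 26.43
tool_pos: [0.6879, -0.027, 0.1017]
eef_rot: [0.002, 0.994, -0.106, 0.001]
force: [-1.1, 0.5, 3.2]
grip_width: 0.188
grasp_force: 99.9
```

Call:
{"fn": "drive_tool", "kwargs": {"motion": [[[0,0,0],[0,0,0]],[[0,0,0],[0,0,0]],[[0,0,0],[0,0,0]],[[0,0,0],[0,0,0]],[[0,0,0.01],[0,0,0]],[[0,0,0.03],[0,0,0]],[[0,0,0.05],[0,0,0]],[[0,0,0.06],[0,0,0]],[[0,0,0.02],[0,0,0]]], "gripper": 1}}

```text
t: 27.18
tool_pos: [0.69, -0.0271, 0.2091]
eef_rot: [0.002, 0.994, -0.106, 0.005]
force: [-0.1, 0.2, 1.7]
grip_width: 0.994
grasp_force: 0.0
```

Call:
{"fn": "drive_tool", "kwargs": {"motion": [[[-0.045,0.006,0],[0,0,0]],[[-0.045,0.006,0],[0,0,0]],[[-0.045,0.006,0],[0,0,0]],[[-0.045,0.006,0],[0,0,0]],[[-0.045,0.006,0],[0,0,0]],[[-0.045,0.006,0],[0,0,0]],[[-0.045,0.006,0],[0,0,0]],[[-0.045,0.007,0],[0,0,0]],[[0,0,0],[0,0,0]]]}}

```text
t: 27.93
tool_pos: [0.4669, 0.0023, 0.2028]
eef_rot: [0.002, 0.994, -0.106, -0.001]
force: [-0.8, 0.4, -0.7]
grip_width: 0.999
grasp_force: 0.0
```

Run:
```python
from plan import *
from meas import *
print(get_obs()['tool_pos'])
a=snap('scene');b=snap('top')
cv2.imwrite('pics/p1.png',np.hstack([cv2.resize(b['img'][70:290,170:390,::-1],(400,400)),cv2.resize(a['img'][110:270,150:310,::-1],(400,400))]))
for k in comps(masks(a)['red'],30):print(k[0],k[1],onz(a,[k[1]],.0733))
```

```text
[0.4669 0.0023 0.2028]
125 [272.464 169.808] [[0.4619 0.0074 0.0733]]
```

View pics/p1.png

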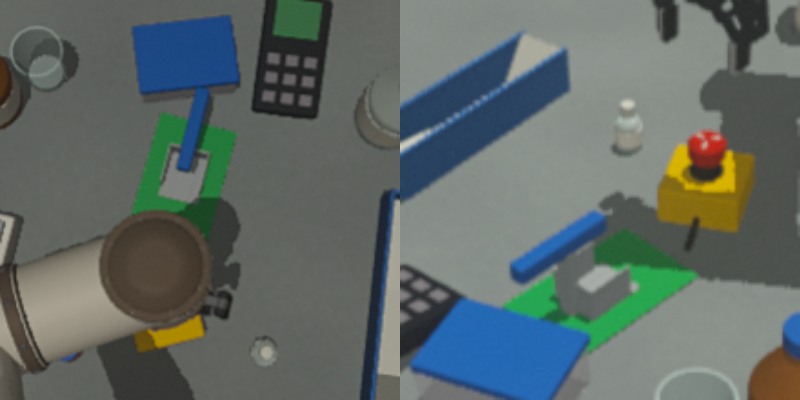

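The scoop stands upright on the mat at crop (185,170), released, and the button head is still down. Now I'll grip the head.

Call:
{"fn": "drive_tool", "kwargs": {"motion": [[[-0.006,0.002,-0.02],[0,0,0]],[[-0.005,0.003,-0.04],[0,0,0]],[[0,0,-0.04],[0,0,0]],[[0,0,-0.04],[0,0,0]],[[0,0,-0.03],[0,0,0]],[[0,0,-0.02],[0,0,0]],[[0,0,-0.014],[0,0,0]],[[0,0,0],[0,0,0]],[[0,0,0],[0,0,0]]]}}

```text
t: 28.78
tool_pos: [0.4657, 0.0056, 0.08]
eef_rot: [0.002, 0.994, -0.106, 0.001]
force: [0.6, 0.1, 0.6]
grip_width: 1.001
grasp_force: 0.0
```

Call:
{"fn": "drive_tool", "kwargs": {"motion": [[[0,0,0],[0,0,0]],[[0,0,0],[0,0,0]],[[0,0,0],[0,0,0]],[[0,0,0],[0,0,0]],[[0,0,0],[0,0,0]],[[0,0,0],[0,0,0]],[[0,0,0],[0,0,0]]], "gripper": -1, "grip_force": 40}}

```text
t: 29.37
tool_pos: [0.4645, 0.0035, 0.0817]
eef_rot: [0.004, 0.994, -0.105, 0.0]
force: [-2.1, -10.5, 9.8]
grip_width: 0.478
grasp_force: 39.6
```

Call:
{"fn": "drive_tool", "kwargs": {"motion": [[[0,0,0],[0,0,0]],[[0,0,0],[0,0,0]],[[0,0,0],[0,0,0]],[[-0.004,-0.002,0.002],[0,0,0]],[[-0.004,-0.002,0.002],[0,0,0]],[[0,0,0],[0,0,0]]], "gripper": 1}}

```text
t: 29.87
tool_pos: [0.4595, 0.0031, 0.0826]
eef_rot: [0.002, 0.994, -0.106, 0.0]
force: [-1.6, 1.3, -0.3]
grip_width: 1.003
grasp_force: 0.0
```

Call:
{"fn": "drive_tool", "kwargs": {"motion": [[[0,0,0],[0,0,0]],[[0,0,0],[0,0,0]],[[0,0,0],[0,0,0]],[[0,0,0],[0,0,0]],[[0,0,0],[0,0,0]],[[0,0,0],[0,0,0]],[[0,0,0],[0,0,0]]], "gripper": -1, "grip_force": 40}}

```text
t: 30.45
tool_pos: [0.4605, 0.0039, 0.0829]
eef_rot: [0.001, 0.994, -0.106, 0.001]
force: [-2.8, 4.3, 4.9]
grip_width: 0.472
grasp_force: 40.0
```

Call:
{"fn": "drive_tool", "kwargs": {"motion": [[[0,0,0.001],[0,0,-0.021]],[[0,0,0.001],[0,0,-0.021]],[[0,0,0.001],[0,0,-0.021]],[[0,0,0.001],[0,0,-0.021]],[[0,0,0.001],[0,0,-0.021]],[[0,0,0.001],[0,0,-0.021]]]}}

```text
t: 30.95
tool_pos: [0.4603, 0.0035, 0.0866]
eef_rot: [0.002, 0.954, -0.301, 0.0]
force: [-2.6, 4.0, 6.1]
grip_width: 0.474
grasp_force: 40.6
```

Call:
{"fn": "drive_tool", "kwargs": {"motion": [[[0,0,0.001],[0,0,-0.021]],[[0,0,0.001],[0,0,-0.021]],[[0,0,0.0012],[0,0,-0.021]],[[0,0,0.0012],[0,0,-0.021]],[[0,0,0.0012],[0,0,-0.021]],[[0,0,0.0012],[0,0,-0.021]],[[0,0,0],[0,0,0]]]}}

```text
t: 31.53
tool_pos: [0.46, 0.0032, 0.0908]
eef_rot: [0.002, 0.876, -0.482, -0.0]
force: [-2.6, 3.6, 6.6]
grip_width: 0.475
grasp_force: 40.7
```

```bash
python3 -c "
from plan import *
print(get_obs()['moment'],get_obs()['force'])"
```

```text
[0.626  0.785  0.0958] [-2.561   3.569   6.5982]
```

Call:
{"fn": "drive_tool", "kwargs": {"motion": [[[0,0,0.002],[0,0,-0.01]],[[0,0,0.001],[0,0,-0.005]],[[0,0,0],[0,0,0]],[[0,0,0],[0,0,0]]]}}

```text
t: 31.87
tool_pos: [0.4599, 0.0032, 0.0912]
eef_rot: [0.002, 0.865, -0.501, -0.001]
force: [1.1, 1.2, -9.1]
grip_width: 0.473
grasp_force: 41.9
```

Call:
{"fn": "drive_tool", "kwargs": {"motion": [[[0,0,0],[0,0,0]],[[0,0,0],[0,0,0]],[[0,0,0],[0,0,0]],[[0,0,0],[0,0,0]],[[0,0,0.02],[0,0,0]],[[0,0,0.05],[0,0,0]],[[0,0,0.06],[0,0,0]],[[-0.03,0,0.06],[0,0,0]],[[-0.03,0,0.06],[0,0,0]],[[0,0,0],[0,0,0]]], "gripper": 1}}

```text
t: 32.7
tool_pos: [0.4252, 0.0033, 0.2494]
eef_rot: [-0.003, 0.865, -0.502, 0.005]
force: [0.3, 0.6, -0.8]
grip_width: 1.002
grasp_force: 0.0
```

```bash
python3 - <<'E'
from plan import *
from meas import *
print(get_obs()['tool_pos'],get_obs()['force'])
a=snap('scene');b=snap('top')
cv2.imwrite('pics/p2.png',np.hstack([cv2.resize(b['img'][80:280,60:410,::-1],(420,240)),cv2.resize(a['img'][110:270,150:420,::-1],(380,240))]))
for k in comps(masks(a)['red'],30):print('red',k[0],k[1])
h=cv2.cvtColor(b['img'],cv2.COLOR_RGB2HSV)
m=(h[...,0]>3)&(h[...,0]<18)&(h[...,1]>150)&(h[...,2]>70)
for k in comps(m,10):print(k[0],onz(b,[k[1]],.073)[0])
E
python3 scoop.py
```

```text
[0.4252 0.0033 0.2494] [ 0.311   0.6465 -0.7616]
red 104 [272.0962 168.2981]
656 [0.7401 0.2582 0.073 ]
83 [0.5394 0.2945 0.073 ]
86 [0.5139 0.3211 0.073 ]
71 [0.4965 0.2728 0.073 ]
93 [0.4786 0.3657 0.073 ]
89 [0.4599 0.3078 0.073 ]
88 [0.4534 0.3431 0.073 ]
122 277 284
127 276 283
132 275 281
137 274 280
142 273 279
147 271 278
152 269 276
157 269 275
162 268 273
163
```

View pics/p2.png

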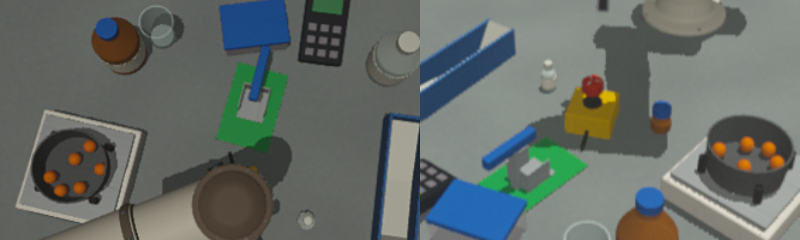

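Balls and scoop are in place, but the head's height is unclear in shadow. I'll move the arm away and remeasure.

Call:
{"fn": "drive_tool", "kwargs": {"motion": [[[-0.025,0.05,0.01],[0,0,0]],[[-0.025,0.05,0.01],[0,0,0]],[[-0.025,0.05,0.01],[0,0,0]],[[-0.025,0.05,0.01],[0,0,0]],[[-0.025,0.05,0.01],[0,0,0]],[[-0.025,0.05,0.01],[0,0,0]],[[-0.025,0.05,0],[0,0,0]],[[-0.025,0.05,0],[0,0,0]],[[-0.025,0.05,0],[0,0,0]],[[0,0,0],[0,0,0]]]}}

```text
t: 33.68
tool_pos: [0.2876, 0.2768, 0.2764]
eef_rot: [0.003, 0.866, -0.5, -0.0]
force: [-0.1, -0.9, 0.6]
grip_width: 1.0
grasp_force: 0.0
```

Run:
```python
from plan import *
from meas import *
a=snap('scene');b=snap('top')
def rep(im,n):
    h=cv2.cvtColor(im,cv2.COLOR_RGB2HSV);m=((h[...,0]<6)|(h[...,0]>172))&(h[...,1]>150)&(h[...,2]>60);m[:140]=0;m[195:]=0;m[:,:255]=0;m[:,290:]=0
    ys,xs=np.nonzero(m);print(n,len(ys),xs.mean(),ys.mean(),ys.min(),ys.max())
rep(a['img'],'now')
rep(cv2.imread('pics/s0.png')[:,:,::-1].copy(),'start')
for k in comps(masks(b)['red'],30):print('top',k[0],k[1])
for z in(.086,.094):print(z,proj(a,[[.460,.0045,z]]),proj(a,[[.4455,-.006,z]]))
```

```text
now 139 272.158273381295 167.35971223021582 160 174
start 142 272.28169014084506 167.3943661971831 160 174
top 171 [259.1579 239.2047]
0.086 [[271.9097 165.2448]] [[271.1439 161.4093]]
0.094 [[271.9359 162.7772]] [[271.1669 158.9535]]
```

The head's image now matches the start (centroid within 0.04–0.12 px, against 2.5 px for full travel), so it is fully up.

```bash
python3 scoop.py | tail -3; python3 -c "
from h import *
print(finish_job())"
```

```text
157 269 275
162 268 273
163
the job is handed in; nothing more can be done
None
```

The job is handed in: I pressed the stop button down, moved all six balls into the dish in one scoop, laid the scoop back upright on its mat, and twisted the button up again; the cameras confirmed all of this, but no verdict came back.

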